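Strip a brake pile into its service trays

TASK

Take the piled-up brake parts apart from the top down and set each one flat inside the recess of the blue tray that has its own shape and size: bush, shoe, drum and block each in theirs. The base plate goes last, into its own tray too: leave it where it is until the other four are in their trays. Keep every part upright, never tipped over, and leave them all lying still.

Things in the scene. Friction and masses are not known exactly. Their poses are not given: they have to be found in the camera images.
- plate: aluminium base plate of the brake, at the bottom of the pile: flat oblong bar 150 x 60 x 20 mm with six dark bolt holes. Origin: centre of its underside; x along its length, y across its 60 mm width, z up. It lies on the table. Drum and block stand on it side by side, about 84 mm apart along its length (which is at which end varies).
- drum: dark steel brake drum: plain solid disc, 52 mm across, 24 mm tall, flat on top. Origin: centre of its underside, z up. Stands on the plate at the start, with bush or shoe upon it.
- block: square grey bearing block, 50 x 50 x 24 mm, flat on top. Origin: centre of its underside; x and y square to its sides, z up. Stands on the plate at the start, with bush or shoe upon it.
- bush: small round brass bush (upright sleeve) with a dark bore, 26 mm across, 30 mm tall. Origin: centre of its underside, z up. At the start it stands on the drum or on the block.
- shoe: small oblong steel brake shoe, 46 x 18 mm seen from above and 30 mm tall, with a dark top. Origin: centre of its underside; x along its 46 mm length, y across its 18 mm width, z up. At the start it stands on the drum or on the block (whichever the bush is not on).
- tray_plate: blue tray for the plate, 182 x 92 mm, with a white oblong recess 166 x 76 mm; x along its length. The tray is 8 mm tall, fixed to the table, and the floor of its recess is 4 mm above the table (recess 4 mm deep). Origin: centre of its underside, under the recess's centre; z up.
- tray_drum: blue square tray for the drum, 84 x 84 mm, with a white round recess 68 mm across (the larger round one). The tray is 8 mm tall, fixed to the table, and the floor of its recess is 4 mm above the table (recess 4 mm deep). Origin: centre of its underside, under the recess's centre; z up.
- tray_block: blue square tray for the block, 82 x 82 mm, with a white square recess 66 x 66 mm; x and y square to its sides. The tray is 8 mm tall, fixed to the table, and the floor of its recess is 4 mm above the table (recess 4 mm deep). Origin: centre of its underside, under the recess's centre; z up.
- tray_bush: blue square tray for the bush, 58 x 58 mm, with a white round recess 42 mm across (the smaller round one). The tray is 8 mm tall, fixed to the table, and the floor of its recess is 4 mm above the table (recess 4 mm deep). Origin: centre of its underside, under the recess's centre; z up.
- tray_shoe: blue oblong tray for the shoe, 78 x 50 mm, with a white oblong recess 62 x 34 mm; x along its length. The tray is 8 mm tall, fixed to the table, and the floor of its recess is 4 mm above the table (recess 4 mm deep). Origin: centre of its underside, under the recess's centre; z up.
Mind the look-alikes: they are no part of the job. There is more than one size of the bush; the one meant has the size given above. Of the things that look like the shoe, the smaller one is meant.

How it is judged:
At the end, for the whole second after the job is handed in: Each of the five parts lies flat on the floor of its own tray's recess: centre within 13 mm of the tray's centre, underside less than 6 mm above the underside of the tray (recess floor at 4 mm), upright within 0.06 rad, at rest (below 0.02 m/s) (horizontal distance between bush and tray_bush below 0.013 m and z of bush in the frame of tray_bush below 0.006 m and angle between each of bush, shoe, drum, block, plate's own z axis and vertical below 0.06 rad and linear speed of each of bush, shoe, drum, block, plate below 0.02 m/s and horizontal distance between shoe and tray_shoe below 0.013 m and z of shoe in the frame of tray_shoe below 0.006 m and horizontal distance between drum and tray_drum below 0.013 m and z of drum in the frame of tray_drum below 0.006 m and horizontal distance between block and tray_block below 0.013 m and z of block in the frame of tray_block below 0.006 m and horizontal distance between plate and tray_plate below 0.013 m and z of plate in the frame of tray_plate below 0.006 m); the robot touches nothing.
It fails at once if a part is tipped over (more than 0.6 rad from upright) (angle between any of bush, shoe, drum, block, plate's own z axis and vertical above 0.6 rad).
It fails at once if the base plate is moved more than 30 mm before the other four parts are in their trays (distance of plate from where it was at the start of the episode above 0.03 m and (horizontal distance between bush and tray_bush above 0.015 m or horizontal distance between shoe and tray_shoe above 0.015 m or horizontal distance between drum and tray_drum above 0.015 m or horizontal distance between block and tray_block above 0.015 m or z of bush in the frame of tray_bush above 0.008 m or z of shoe in the frame of tray_shoe above 0.008 m or z of drum in the frame of tray_drum above 0.008 m or z of block in the frame of tray_block above 0.008 m)).
It also fails if it takes over 128 s, if anything falls off the work surface, if the arm or the gripper's body presses on something with over 40 N, if the wrist force passes 120 N, or if a joint passes its speed limit or range.

ROBOT

A 6-joint arm with a two-finger parallel gripper is mounted at the origin on the work surface. World frame = base frame: x ahead of the robot, y to its left, z up, the work surface at z = 0. Lengths are in m, angles in rad, forces in N, time in s.
With the tool pointing down it reaches from about 0.425 to 0.95 m from the base axis. Payload 14.7 kg.
Tool frame: the origin (TCP) lies midway between the tips of the shut fingers; the grasp point (between the pads) lies arm.hold_point_z behind it (arm.hold_point_z is the distance from the TCP to the grasp point, in m); y points along the fingers, x is the direction in which the jaws open and shut, and the axes are right-handed (so a half turn about y gives the same grasp; the last joint's range is limited). The gripper opens to 85 mm and grips with 20 to 120 N. Pads are 22 mm wide; open, the fingers measure 114 mm over their backs; the gripper's body (76 mm by 85 mm) begins 54 mm behind the grasp point. The pads swing forward as they close: fully open they stand 13 mm farther back than shut.
Start: joints at [1.279, 0.48, 1.596, -0, 1.065, -0.047], TCP at [0.158, 0.631, 0.231] pointing down, gripper open.
Joint ranges: [-2.75, 2.75], [-0.82, 2.05], [0.23, 2.67], [-1.56, 4.7], [0.09, 2.69], [-2.92, 2.92]. Speed limits (rad/s): [1.89, 1.89, 2.39, 3.01, 3.01, 3.01].

INTERFACE

Orientations are given as [roll, pitch, yaw] about the fixed x, y, z axes, in that order (R = Rz(yaw) Ry(pitch) Rx(roll)).
In Python, from bench import status, eyes, arm gives the robot as it stands.
- The arm moves only by the tool servo_tool, never from a script. Its argument "rows" is a list of rows, each an object of numbers: "x", "y", "z": the shift along the tool's x, y, z in units of 40 mm (1.0 is 40 mm); "ax", "ay", "az": the turn, a rotation vector about the tool's x, y, z in units of 6 degrees (1.0 is 6 degrees); "claw": the opening, from -1 (shut) to 1 (fully open), so that 0 is half open. A call has 1 to 12 rows; each row is the pose to reach, as a shift and turn from the pose commanded when the call began, along the tool's axes at that moment; what a row does not reach only later rows make up. A row lasts 1/12 s, in which the tool goes at most 41.7 mm and 7.16 degrees, less where a joint would pass 70% of its speed; a pose out of reach is approached as far as the arm can. A call with a gripper value outside its range is refused whole. The fingers move at their own pace and stop on an object; "force" is the grip in N (left out, the last holds). Time passes only in rows, so rows that repeat a pose let the fingers close. It gives the time, the measured TCP pose, the force and the opening at its end, in the units of the state.
- status.get_obs(): the state, without advancing time (a new reading comes with each control period).
- eyes.get_image(name): name is "scene" or "top" or "wrist"; returns (picture, depth): 384x512x3 uint8, blue, green, red; 384x512 float32, m along the optical axis (not along the pixel's ray), 0 where there is no reading.
- eyes.camera_info(name): a dict with "intrinsics" (3x3 intrinsics, pixels), "D" ([k1, k2, p1, p2, k3] as OpenCV has them; the pictures are not rectified), "view" (4x4, takes a point from world to camera coordinates); the wrist camera has in their place "hand_eye" (4x4, takes a point from camera to tool coordinates, whose origin is the TCP and whose axes are the tool frame's). Camera axes: x right, y up, looking along -z (the intrinsics and any distortion apply to the point x, -y, -z); pixel columns grow to the right and rows downward; lengths in m; the calibration is good to about 2 mm. A picture is of the moment at which its call begins: read the wrist's pose just before it. camera_info takes no time and is no camera call.
- arm.hand_in(): hands the job in, once; it reports no verdict.
The state is a dict: "t": time; "joints": joint angles; "joint_velocities": joint speeds; "joint_efforts": joint torques, N m; "tcp_pos": TCP position; "eef_rot": TCP orientation; "ft_force": force on the tool from outside, world axes, zero at the start; "wrist_torque": the same for the moment, N m; "opening": opening from 0.0 (shut) to 1.0 (fully open).
Only numpy, scipy, OpenCV 4.12 (cv2) and the standard library are available. Lean on these libraries where they do the work, as an engineer would, in place of code of your own. Each camera call takes 0.05 s, during which the arm holds its last target.

## Working session

There is one attempt and no reset: what is moved stays moved. The work goes in short steps, Python scripts to look and compute and a tool call to move; the robot and the scene stay as the last step left them, time stands still between calls to the robot, and variables do not carry over. Pictures are saved under pics/ and viewed, and the job is handed in when it is done.

Besides the shell and the picture viewer there is one more tool, called as name(argument=value, ...) on one line, values as JSON. servo_tool: Moves the arm, as the interface text tells. Its arguments: {"type":"object","properties":{"rows":{"type":"array"},"force":{"type":"number"}},"required":["rows"]}

```bash
ls; mkdir -p pics; python3 - <<'E'
from bench import status, eyes, arm
import cv2,numpy as np
print(status.get_obs()); print(arm.hold_point_z)
for n in ["scene","top","wrist"]:
    im,d=eyes.get_image(n); cv2.imwrite(f"pics/{n}0.png",im); np.save(f"pics/{n}0.npy",d)
    print(n,eyes.camera_info(n))
E
```

```text
pics
{'t': 0.0, 'joints': array([ 1.27937744e+00,  4.80829435e-01,  1.59689051e+00, -2.21931681e-05,
        1.06507266e+00, -4.66004838e-02]), 'joint_velocities': array([-0.00028152, -0.0015695 , -0.00192295,  0.00055188,  0.00094192,
       -0.00042138]), 'joint_efforts': array([-1.03216731e-03, -9.50664639e+01, -4.30166852e+01, -2.69906423e-04,
        1.28549259e-02,  4.35802144e-05]), 'tcp_pos': array([0.15741494, 0.63022407, 0.23066774]), 'eef_rot': array([-1.57075981e+00,  1.19954748e-03,  1.32598871e+00]), 'ft_force': array([-0.18507059, -0.00075977,  0.1397771 ]), 'wrist_torque': array([-0.01919354,  0.01671593, -0.02317183]), 'opening': 0.9991890963053622}
0.0187
scene {'intrinsics': array([[399.98539039,   0.        , 254.60659235],
       [  0.        , 399.98539039, 189.16444567],
       [  0.        ,   0.        ,   1.        ]]), 'D': array([-0.02839761,  0.        ,  0.        ,  0.        ,  0.        ]), 'view': array([[ 0.75109669,  0.66003945, -0.01420184, -0.34674123],
       [-0.47967381,  0.56037629,  0.67519734,  0.21963868],
       [ 0.45361525, -0.50032624,
[... 597 characters left out ...]
007e-01],
       [ 0.00000000e+00,  0.00000000e+00,  0.00000000e+00,
         1.00000000e+00]])}
wrist {'intrinsics': array([[304.21805027,   0.        , 250.11877693],
       [  0.        , 304.21805027, 188.31173982],
       [  0.        ,   0.        ,   1.        ]]), 'D': array([0.02591848, 0.        , 0.        , 0.        , 0.        ]), 'hand_eye': array([[ 9.99999796e-01,  3.01166245e-04, -5.64044785e-04,
         4.37760057e-04],
       [-6.28271622e-04,  2.98850670e-01, -9.54299681e-01,
        -1.41852986e-01],
       [-1.18837690e-04,  9.54299841e-01,  2.98850799e-01,
         7.66807715e-02],
       [ 0.00000000e+00,  0.00000000e+00,  0.00000000e+00,
         1.00000000e+00]])}
```

View images.

View pics/top0.png

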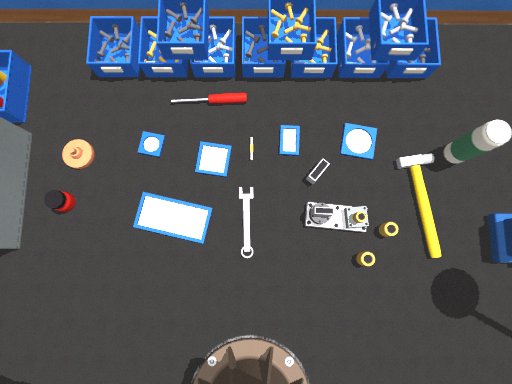

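View pics/scene0.png

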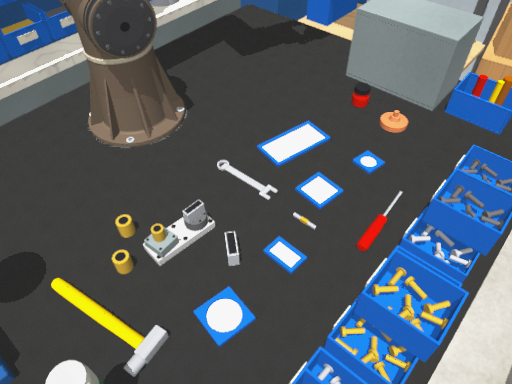

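View pics/wrist0.png

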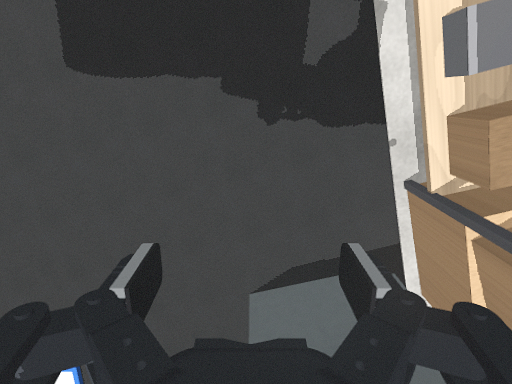

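```bash
cat > h.py <<'E'
from bench import status, eyes, arm
import cv2,numpy as np
from scipy.spatial.transform import Rotation as R
def ray(name,px,T=None):
    c=eyes.camera_info(name)
    u=cv2.undistortPoints(np.array(px,float).reshape(-1,1,2),c["intrinsics"],c["D"]).reshape(-1,2)
    d=np.c_[u[:,0],-u[:,1],-np.ones(len(u))]
    if "view" in c: M=np.linalg.inv(c["view"])
    else: M=T@c["hand_eye"]
    return M[:3,3],d@M[:3,:3].T
def plane(name,px,z,T=None):
    o,d=ray(name,px,T); s=(z-o[2])/d[:,2]; return o+s[:,None]*d
def tcpT():
    o=status.get_obs(); T=np.eye(4); T[:3,:3]=R.from_euler('xyz',o["eef_rot"]).as_matrix(); T[:3,3]=o["tcp_pos"]; return T
def plan(x,y,z,yaw):
    """units for a move from current pose to TCP x,y,z and yaw (mod pi)"""
    o=status.get_obs();T=tcpT();d=np.array([x,y,z])-T[:3,3];u=T[:3,:3].T@d/0.04
    Rt=R.from_euler('xyz',[-np.pi/2,0,yaw]).as_matrix()
    out=[]
    for k in (0,np.pi,-np.pi):
        Rt=R.from_euler('xyz',[-np.pi/2,0,yaw+k]).as_matrix()
        rv=R.from_matrix(T[:3,:3].T@Rt).as_rotvec()/np.radians(6); out.append(rv)
    rv=min(out,key=np.linalg.norm)
    print("t",round(o["t"],2),"tcp",o["tcp_pos"].round(4),"rot",o["eef_rot"].round(3),"j",o["joints"].round(2),"open",round(o["opening"],3))
    print(" shift",u.round(2),"turn",rv.round(2))
E
cat > meas.py <<'E'
from h import *
im=cv2.imread("pics/top0.png"); hsv=cv2.cvtColor(im,cv2.COLOR_BGR2HSV)
m=cv2.inRange(hsv,(0,0,215),(180,50,255))
cs,_=cv2.findContours(m,cv2.RETR_EXTERNAL,cv2.CHAIN_APPROX_NONE)
for c in cs:
    if cv2.contourArea(c)<100: continue
    (cx,cy),_,_=cv2.minAreaRect(c)
    if not(110<cy<250): continue
    P=plane("top",c.reshape(-1,2),0.004)[:,:2]
    (X,Y),(w,h),a=cv2.minAreaRect((P*1000).astype(np.float32))
    print("white",(round(cx),round(cy)),"xy mm",round(X,1),round(Y,1),"size",round(w,1),round(h,1),"ang",round(a,1),"r",round(np.hypot(X,Y)))
crop=im[180:280,285:410]; cv2.imwrite("pics/top0c.png",cv2.resize(crop,None,fx=6,fy=6,interpolation=cv2.INTER_CUBIC))
im=cv2.imread("pics/scene0.png");cv2.imwrite("pics/scene0c.png",cv2.resize(im[190:290,95:260],None,fx=4.8,fy=4.8,interpolation=cv2.INTER_CUBIC))
E
python3 meas.py
```

```text
white (336, 217) xy mm 433.4 -214.5 size 150.2 63.8 ang 84.8 r 484
white (173, 217) xy mm 429.0 198.8 size 165.4 75.2 ang 77.0 r 473
white (246, 222) xy mm 418.6 13.1 size 176.8 35.7 ang 0.5 r 419
white (319, 169) xy mm 553.5 -173.7 size 23.4 61.1 ang 50.1 r 580
white (416, 159) xy mm 581.2 -427.2 size 25.1 84.1 ang 9.1 r 721
white (213, 159) xy mm 581.3 99.9 size 65.2 64.8 ang 81.8 r 590
white (151, 144) xy mm 620.6 262.9 size 38.4 36.6 ang 2.6 r 674
white (358, 140) xy mm 631.5 -279.7 size 62.5 65.8 ang 0.2 r 691
white (289, 140) xy mm 632.5 -97.8 size 31.5 60.0 ang 89.1 r 640
white (499, 131) xy mm 659.4 -650.6 size 66.6 64.7 ang 30.2 r 926
```

View crops.

View pics/top0c.png

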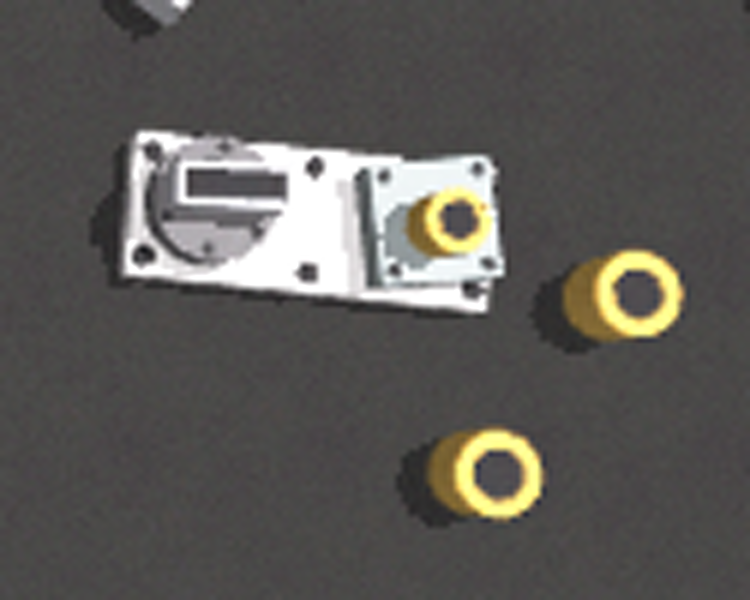

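View pics/scene0c.png

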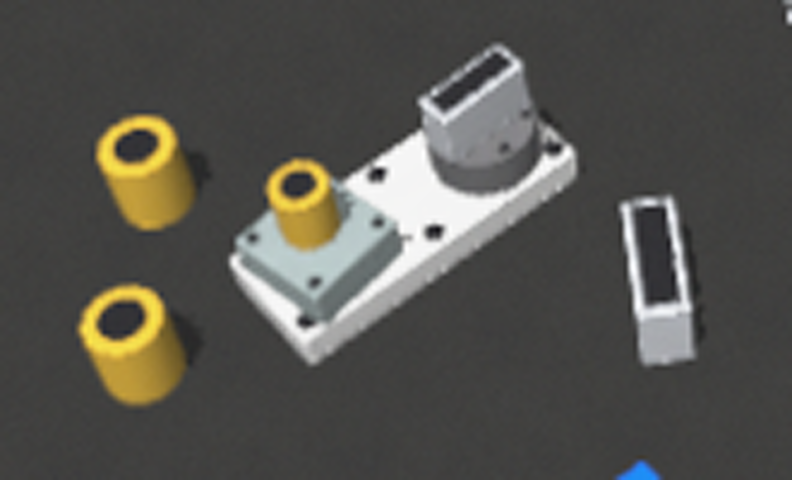

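```bash
python3 - <<'E'
from h import *
f=lambda a:np.array(a)/6+np.array([285,180])
print("bush",plane("top",f([[458,220]]),.074))
print("shoe",plane("top",f([[236,185],[186,183],[288,187]]),.074))
P=plane("top",f([[375,165],[490,157],[503,275],[382,288]]),.044);print("block",P.mean(0),P)
print("drum",plane("top",f([[222,197]]),.044))
P=plane("top",f([[138,131],[122,278],[487,312],[497,160]]),.02);print("plate",P.mean(0),P[1]-P[2],P)
b=plane("top",f([[458,220]]),.074)[0]
plan(0.46,-0.23,0.25,1.5)
E
```

```text
bush [[ 0.4247362  -0.25665158  0.074     ]]
shoe [[ 0.43817529 -0.17087941  0.074     ]
 [ 0.43890951 -0.15145349  0.074     ]
 [ 0.43744284 -0.19108099  0.074     ]]
block [ 0.42716507 -0.25766343  0.044     ] [[ 0.44977593 -0.23337097  0.044     ]
 [ 0.45314433 -0.28002965  0.044     ]
 [ 0.40552205 -0.28299647  0.044     ]
 [ 0.40021799 -0.23425663  0.044     ]]
drum [[ 0.4366464  -0.17118091  0.044     ]]
plate [ 0.42978338 -0.21242583  0.02      ] [0.01361317 0.14984386 0.        ] [[ 0.46670135 -0.14164231  0.02      ]
 [ 0.4055703  -0.13375145  0.02      ]
 [ 0.39195713 -0.28359531  0.02      ]
 [ 0.45490475 -0.29071426  0.02      ]]
t 0.15 tcp [0.1574 0.6303 0.2308] rot [-1.571e+00  1.000e-03  1.326e+00] j [ 1.28  0.48  1.6  -0.    1.07 -0.05] open 1.003
 shift [-19.03  -0.46 -12.55] turn [-0.   -1.66 -0.01]
```

servo_tool(rows=[{"y": -0.8,"claw": 1},{"x": -5.9,"y": -0.8,"z": -10.3,"ay": 2,"claw": 1},{"x": -5.9,"y": -0.8,"z": -10.3,"ay": 4,"claw": 1},{"x": -5.9,"y": -0.8,"z": -10.3,"ay": 6,"claw": 1},{"x": -5.9,"y": -0.8,"z": -10.3,"ay": 8,"claw": 1},{"x": -5.9,"y": -0.8,"z": -10.3,"ay": 10,"claw": 1},{"x": -5.9,"y": -0.8,"z": -10.3,"ay": 12,"claw": 1},{"x": -5.9,"y": -0.8,"z": -10.3,"ay": 13.1,"claw": 1},{"x": -5.9,"y": -0.8,"z": -10.3,"ay": 13.1,"claw": 1},{"x": -5.9,"y": -0.8,"z": -10.3,"ay": 13.1,"claw": 1},{"x": -5.9,"y": -0.8,"z": -10.3,"ay": 13.1,"claw": 1},{"x": -5.9,"y": -0.8,"z": -10.3,"ay": 13.1,"claw": 1}])

```text
schema error: expected keys x, y, z, ax, ay, az, claw
```

```bash
python3 -c "
from h import *
plan(0.45,-0.21,0.22,-0.05)"
```

```text
t 0.15 tcp [0.1574 0.6303 0.2308] rot [-1.571e+00  1.000e-03  1.326e+00] j [ 1.28  0.48  1.6  -0.    1.07 -0.05] open 1.003
 shift [-18.61   0.29 -12.19] turn [ 1.000e-02  1.314e+01 -1.000e-02]
```

servo_tool(rows=[{"x": 0,"y": -0.8,"z": 0,"ax": 0,"ay": 0,"az": 0,"claw": 1},{"x": -5.9,"y": -0.8,"z": -10.3,"ax": 0,"ay": 2,"az": 0,"claw": 1},{"x": -5.9,"y": -0.8,"z": -10.3,"ax": 0,"ay": 4,"az": 0,"claw": 1},{"x": -5.9,"y": -0.8,"z": -10.3,"ax": 0,"ay": 6,"az": 0,"claw": 1},{"x": -5.9,"y": -0.8,"z": -10.3,"ax": 0,"ay": 8,"az": 0,"claw": 1},{"x": -5.9,"y": -0.8,"z": -10.3,"ax": 0,"ay": 10,"az": 0,"claw": 1},{"x": -5.9,"y": -0.8,"z": -10.3,"ax": 0,"ay": 12,"az": 0,"claw": 1},{"x": -5.9,"y": -0.8,"z": -10.3,"ax": 0,"ay": 13.1,"az": 0,"claw": 1},{"x": -5.9,"y": -0.8,"z": -10.3,"ax": 0,"ay": 13.1,"az": 0,"claw": 1},{"x": -5.9,"y": -0.8,"z": -10.3,"ax": 0,"ay": 13.1,"az": 0,"claw": 1},{"x": -5.9,"y": -0.8,"z": -10.3,"ax": 0,"ay": 13.1,"az": 0,"claw": 1},{"x": -5.9,"y": -0.8,"z": -10.3,"ax": 0,"ay": 13.1,"az": 0,"claw": 1}])

```text
t: 1.15
tcp_pos: [0.4892, 0.3114, 0.2633]
eef_rot: [-1.571, 0.0, -0.052]
ft_force: [1.3, 1.0, -0.7]
opening: 1.001
```

```bash
python3 -c "
from h import *
plan(0.45,-0.21,0.22,-0.05)"
```

```text
t 1.15 tcp [0.4892 0.3114 0.2633] rot [-1.571  0.    -0.052] j [0.51 0.35 1.72 0.   1.07 0.57] open 1.001
 shift [ -0.3    1.08 -13.07] turn [ 0.   -0.02 -0.  ]
```

servo_tool(rows=[{"x": -0.6,"y": 1.0,"z": -12.8,"ax": 0,"ay": 0,"az": 0,"claw": 1},{"x": -0.6,"y": 1.0,"z": -12.8,"ax": 0,"ay": 0,"az": 0,"claw": 1},{"x": -0.6,"y": 1.0,"z": -12.8,"ax": 0,"ay": 0,"az": 0,"claw": 1},{"x": -0.6,"y": 1.0,"z": -12.8,"ax": 0,"ay": 0,"az": 0,"claw": 1},{"x": -0.6,"y": 1.0,"z": -12.8,"ax": 0,"ay": 0,"az": 0,"claw": 1},{"x": -0.6,"y": 1.0,"z": -12.8,"ax": 0,"ay": 0,"az": 0,"claw": 1},{"x": -0.6,"y": 1.0,"z": -12.8,"ax": 0,"ay": 0,"az": 0,"claw": 1},{"x": -0.6,"y": 1.0,"z": -12.8,"ax": 0,"ay": 0,"az": 0,"claw": 1},{"x": -0.6,"y": 1.0,"z": -12.8,"ax": 0,"ay": 0,"az": 0,"claw": 1},{"x": -0.6,"y": 1.0,"z": -12.8,"ax": 0,"ay": 0,"az": 0,"claw": 1},{"x": -0.6,"y": 1.0,"z": -12.8,"ax": 0,"ay": 0,"az": 0,"claw": 1},{"x": -0.6,"y": 1.0,"z": -12.8,"ax": 0,"ay": 0,"az": 0,"claw": 1}])

```text
t: 2.15
tcp_pos: [0.4413, -0.1851, 0.2243]
eef_rot: [-1.571, -0.0, -0.046]
ft_force: [0.7, 0.6, -0.5]
opening: 1.0
```

servo_tool(rows=[{"x": 0,"y": 0,"z": -0.4,"ax": 0,"ay": 0,"az": 0,"claw": 1},{"x": 0,"y": 0,"z": -0.4,"ax": 0,"ay": 0,"az": 0,"claw": 1},{"x": 0,"y": 0,"z": -0.4,"ax": 0,"ay": 0,"az": 0,"claw": 1},{"x": 0,"y": 0,"z": -0.4,"ax": 0,"ay": 0,"az": 0,"claw": 1}])

```text
t: 2.48
tcp_pos: [0.4411, -0.1985, 0.2243]
eef_rot: [-1.57, 0.0, -0.046]
ft_force: [-1.2, -1.0, 0.0]
opening: 1.001
```

```bash
python3 -c "
from h import *
T=tcpT();np.save('pics/T1.npy',T);im,d=eyes.get_image('wrist');cv2.imwrite('pics/w1.png',im)
plan(0.45,-0.21,0.22,-0.05)"
```

```text
t 2.53 tcp [ 0.4412 -0.1982  0.2244] rot [-1.57   0.    -0.045] j [-0.49  0.26  1.97  0.    0.91 -0.44] open 0.998
 shift [ 0.23  0.11 -0.28] turn [-0.    0.05 -0.  ]
```

View pics/w1.png

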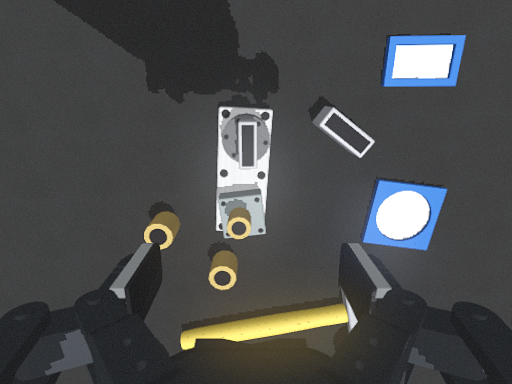

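```bash
python3 - <<'E'
from h import *
T=np.load('pics/T1.npy'); im=cv2.imread('pics/w1.png')
c=im[95:245,205:280]; cv2.imwrite("pics/w1c.png",cv2.resize(c,None,fx=4,fy=4,interpolation=cv2.INTER_CUBIC))
g=cv2.cvtColor(im,cv2.COLOR_BGR2GRAY)
def dark(seed,th,z,box):
    x0,y0,x1,y1=box; m=np.zeros_like(g); m[y0:y1,x0:x1]=(g[y0:y1,x0:x1]<th)*255
    n,l,s,ce=cv2.connectedComponentsWithStats(m)
    k=l[seed[1],seed[0]]; print("lab",k,s[k],ce[k])
    cs,_=cv2.findContours((l==k).astype(np.uint8),cv2.RETR_EXTERNAL,cv2.CHAIN_APPROX_NONE)
    P=plane("wrist",cs[0].reshape(-1,2),z,T)[:,:2]*1000
    print(cv2.minAreaRect(P.astype(np.float32)), plane("wrist",[ce[k]],z,T)[0].round(4))
print(g[215:240,230:250:2])
dark((238,228),90,.074,(225,210,252,242))
dark((247,145),90,.074,(236,118,260,172))
E
```

```text
[[106 110 113 112 112 110 114 112 113 105]
 [106 111 111 115 128 117 107 110 112 109]
 [107 115 129 162 193 163 139 125 110 109]
 [106 154 197 218 218 219 214 183 110 110]
 [114 199 218 217 218 219 219 218 149 104]
 [163 216 213 214 211 216 216 217 209 112]
 [204 213 214 201 141 197 214 216 219 168]
 [217 215 196  65  73  69 150 218 220 210]
 [214 204  94  79  83  80  73 184 218 220]
 [211 191  73  78  79  80  80 111 218 216]
 [210 123  77  82  83  79  81  76 214 215]
 [213  71  78  79  82  80  81  74 187 216]
 [206  72  75  78  80  80  82  78 176 215]
 [203  71  84  77  82  80  82  77 168 214]
 [207  64  80  81  82  78  77  77 179 217]
 [213  80  80  80  80  78  84  75 181 215]
 [212 146  76  79  76  80  77  74 205 214]
 [212 196  71  76  80  77  75 114 220 216]
 [209 205  95  71  77  73  79 183 212 209]
 [208 212 177 107  88  92 145 216 214 206]
 [181 213 218 194 159 169 221 210 216 169]
 [188 209 212 214 215 216 214 179 195  66]
 [187 182 210 212 212 213 212 194  68  74]
 [ 69  66 140 210 210 210 193  68  76  79]
 [ 70  76  70  99 101  91  70  72  77  84]]
lab 1 [232 222  14  13 135] [238.35555556 227.81481481]
((426.052978515625, -255.76290893554688), (13.555337905883789, 13.073217391967773), 44.22871017456055) [ 0.4259 -0.2555  0.074 ]
lab 4 [242 126  11  30 247] [246.89068826 137.25506073]
((439.3565368652344, -164.9479217529297), (27.717939376831055, 9.683480262756348), 87.45813751220703) [ 0.4395 -0.1617  0.074 ]
```

View pics/w1c.png

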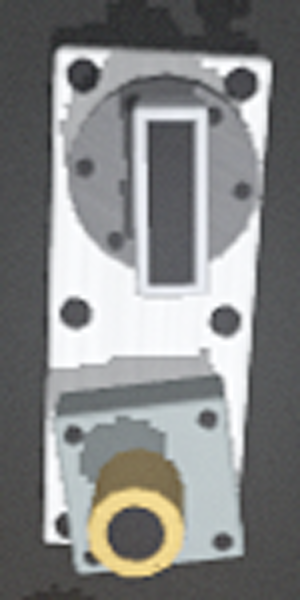

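servo_tool(rows=[{"x": -0.32,"y": 1,"z": -1.45,"ax": 0,"ay": 0,"az": 0,"claw": 0.6},{"x": -0.32,"y": 2,"z": -1.45,"ax": 0,"ay": 0,"az": 0,"claw": 0.6},{"x": -0.32,"y": 2,"z": -1.45,"ax": 0,"ay": 0,"az": 0,"claw": 0.6},{"x": -0.32,"y": 2,"z": -1.45,"ax": 0,"ay": 0,"az": 0,"claw": 0.6},{"x": -0.32,"y": 2.8,"z": -1.45,"ax": 0,"ay": 0,"az": 0,"claw": 0.6},{"x": -0.32,"y": 3.5,"z": -1.45,"ax": 0,"ay": 0,"az": 0,"claw": 0.6},{"x": -0.32,"y": 4.1,"z": -1.45,"ax": 0,"ay": 0,"az": 0,"claw": 0.6},{"x": -0.32,"y": 4.4,"z": -1.45,"ax": 0,"ay": 0,"az": 0,"claw": 0.6},{"x": -0.32,"y": 4.4,"z": -1.45,"ax": 0,"ay": 0,"az": 0,"claw": 0.6},{"x": -0.32,"y": 4.4,"z": -1.45,"ax": 0,"ay": 0,"az": 0,"claw": 0.6}])

```text
t: 3.37
tcp_pos: [0.4265, -0.2555, 0.0492]
eef_rot: [-1.571, 0.0, -0.044]
ft_force: [0.2, -0.1, -0.6]
opening: 0.8
```

```bash
python3 -c "
from h import *
T=tcpT();im,d=eyes.get_image('wrist');cv2.imwrite('pics/w2.png',im)
plan(0.4255,-0.256,0.048,-0.046)"
```

```text
t 3.42 tcp [ 0.4268 -0.256   0.0497] rot [-1.571e+00 -1.000e-03 -4.500e-02] j [-0.6   0.55  2.09  0.    0.5  -0.56] open 0.8
 shift [-0.03  0.04 -0.  ] turn [0.01 0.01 0.01]
```

View pics/w2.png

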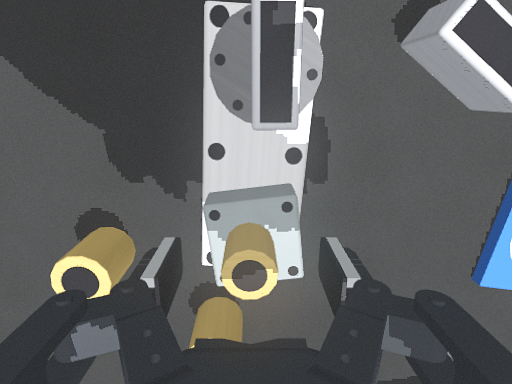

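servo_tool(rows=[{"x": -0.03,"y": 0.04,"z": 0,"ax": 0,"ay": 0,"az": 0,"claw": 0.2},{"x": -0.03,"y": 0.04,"z": 0,"ax": 0,"ay": 0,"az": 0,"claw": -0.2},{"x": -0.03,"y": 0.04,"z": 0,"ax": 0,"ay": 0,"az": 0,"claw": -1},{"x": -0.03,"y": 0.04,"z": 0,"ax": 0,"ay": 0,"az": 0,"claw": -1},{"x": -0.03,"y": 0.04,"z": 0,"ax": 0,"ay": 0,"az": 0,"claw": -1},{"x": -0.03,"y": 0.04,"z": 0,"ax": 0,"ay": 0,"az": 0,"claw": -1},{"x": -0.03,"y": 0.04,"z": 0,"ax": 0,"ay": 0,"az": 0,"claw": -1}], force=40)

```text
t: 4.0
tcp_pos: [0.425, -0.2566, 0.0477]
eef_rot: [-1.571, -0.001, -0.046]
ft_force: [-1.8, 2.0, 13.3]
opening: 0.288
```

```bash
python3 -c "
from h import *
T=tcpT();im,d=eyes.get_image('wrist');cv2.imwrite('pics/w3.png',im)
plan(0.5,0,0.2,-0.046);print(status.get_obs()['ft_force'])"
```

```text
t 4.05 tcp [ 0.425  -0.2567  0.0477] rot [-1.571e+00 -1.000e-03 -4.600e-02] j [-0.6   0.55  2.1   0.    0.49 -0.56] open 0.291
 shift [ 1.58 -3.81  6.49] turn [ 0.01 -0.    0.01]
[-0.35819575  2.55671259 13.2877778 ]
```

View pics/w3.png

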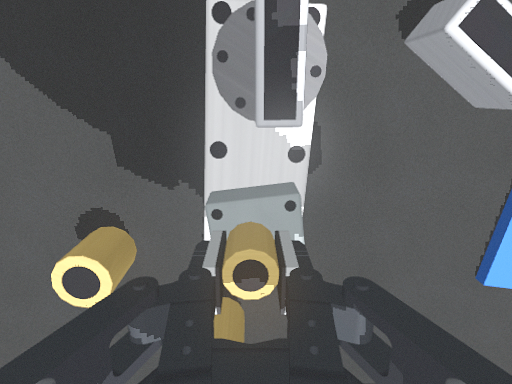

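servo_tool(rows=[{"x": 0,"y": -0.5,"z": 0,"ax": 0,"ay": 0,"az": 0,"claw": -1},{"x": 0,"y": -1.5,"z": 0,"ax": 0,"ay": 0,"az": 0,"claw": -1},{"x": 0,"y": -2.5,"z": 0,"ax": 0,"ay": 0,"az": 0,"claw": -1},{"x": 0.2,"y": -3,"z": 0.6,"ax": 0,"ay": 0,"az": 0,"claw": -1},{"x": 0.5,"y": -3,"z": 1.5,"ax": 0,"ay": 0,"az": 0,"claw": -1},{"x": 0.8,"y": -3,"z": 2.4,"ax": 0,"ay": 0,"az": 0,"claw": -1},{"x": 1.1,"y": -3,"z": 3.3,"ax": 0,"ay": 0,"az": 0,"claw": -1},{"x": 1.4,"y": -3,"z": 4.2,"ax": 0,"ay": 0,"az": 0,"claw": -1},{"x": 1.7,"y": -3,"z": 5.1,"ax": 0,"ay": 0,"az": 0,"claw": -1},{"x": 2,"y": -3,"z": 6,"ax": 0,"ay": 0,"az": 0,"claw": -1},{"x": 2.3,"y": -3,"z": 6.9,"ax": 0,"ay": 0,"az": 0,"claw": -1},{"x": 2.6,"y": -3,"z": 7.8,"ax": 0,"ay": 0,"az": 0,"claw": -1}])

```text
t: 5.05
tcp_pos: [0.5431, 0.0524, 0.1672]
eef_rot: [-1.571, -0.0, -0.046]
ft_force: [0.8, -0.6, -0.9]
opening: 0.292
```

servo_tool(rows=[{"x": 0.3,"y": 0,"z": 0.9,"ax": 0,"ay": 0,"az": 0,"claw": -1},{"x": 0.6,"y": 0,"z": 1.8,"ax": 0,"ay": 0,"az": 0,"claw": -1},{"x": 0.9,"y": 0,"z": 2.7,"ax": 0,"ay": 0,"az": 0,"claw": -1},{"x": 1.2,"y": 0,"z": 3.6,"ax": 0,"ay": 0,"az": 0,"claw": -1},{"x": 1.5,"y": 0,"z": 4.5,"ax": 0,"ay": 0,"az": 0,"claw": -1},{"x": 1.7,"y": 0,"z": 5.2,"ax": 0,"ay": 0,"az": 0,"claw": -1},{"x": 1.7,"y": 0,"z": 5.4,"ax": 0,"ay": 0,"az": 0,"claw": -1},{"x": 1.7,"y": 0,"z": 5.4,"ax": 0,"ay": 0,"az": 0,"claw": -1},{"x": 1.7,"y": 0,"z": 5.4,"ax": 0,"ay": 0,"az": 0,"claw": -1}])

```text
t: 5.8
tcp_pos: [0.62, 0.263, 0.1666]
eef_rot: [-1.571, 0.001, -0.045]
ft_force: [-0.0, -0.3, -1.1]
opening: 0.285
```

```bash
python3 -c "
from h import *
T=tcpT();np.save('pics/T4.npy',T);im,d=eyes.get_image('wrist');cv2.imwrite('pics/w4.png',im)
plan(0.6206,0.2629,0.009,-0.046);print(status.get_obs()['ft_force'])"
```

```text
t 5.85 tcp [0.6201 0.2622 0.1667] rot [-1.571e+00  1.000e-03 -4.600e-02] j [ 0.36  0.58  1.6  -0.    0.97  0.4 ] open 0.29
 shift [0.02 3.94 0.02] turn [ 0.01  0.   -0.01]
[ 0.55766917  0.4816848  -1.12121024]
```

View pics/w4.png

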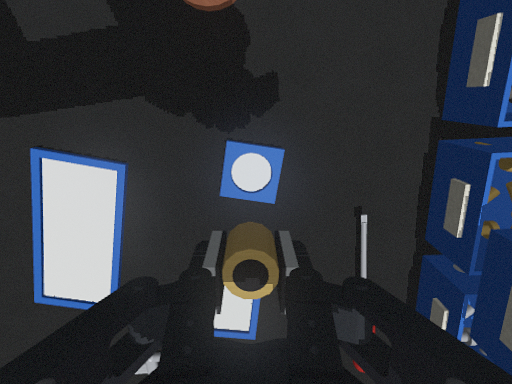

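```bash
python3 -c "
from h import *
print(plane('wrist',[[251,172],[83,231]],.004,np.load('pics/T4.npy')))"
```

```text
[[0.62062289 0.2622621  0.004     ]
 [0.43532213 0.20435651 0.004     ]]
```

servo_tool(rows=[{"x": 0.02,"y": 0.9,"z": 0.02,"ax": 0,"ay": 0,"az": 0,"claw": -1},{"x": 0.02,"y": 1.8,"z": 0.02,"ax": 0,"ay": 0,"az": 0,"claw": -1},{"x": 0.02,"y": 2.6,"z": 0.02,"ax": 0,"ay": 0,"az": 0,"claw": -1},{"x": 0.02,"y": 3.1,"z": 0.02,"ax": 0,"ay": 0,"az": 0,"claw": -1},{"x": 0.02,"y": 3.3,"z": 0.02,"ax": 0,"ay": 0,"az": 0,"claw": -1},{"x": 0.02,"y": 3.3,"z": 0.02,"ax": 0,"ay": 0,"az": 0,"claw": -1}])

```text
t: 6.35
tcp_pos: [0.6203, 0.2622, 0.0332]
eef_rot: [-1.572, 0.003, -0.047]
ft_force: [0.1, -0.6, -0.8]
opening: 0.289
```

servo_tool(rows=[{"x": 0,"y": 0.3,"z": 0,"ax": 0,"ay": 0,"az": 0,"claw": -1},{"x": 0,"y": 0.5,"z": 0,"ax": 0,"ay": 0,"az": 0,"claw": -1},{"x": 0,"y": 0.63,"z": 0,"ax": 0,"ay": 0,"az": 0,"claw": -1},{"x": 0,"y": 0.63,"z": 0,"ax": 0,"ay": 0,"az": 0,"claw": -1},{"x": 0,"y": 0.63,"z": 0,"ax": 0,"ay": 0,"az": 0,"claw": -1}])

```text
t: 6.77
tcp_pos: [0.6215, 0.2639, 0.0098]
eef_rot: [-1.571, -0.0, -0.046]
ft_force: [-0.3, 0.7, -1.1]
opening: 0.289
```

```bash
python3 -c "
from h import *
T=tcpT();im,d=eyes.get_image('wrist');cv2.imwrite('pics/w5.png',im)
plan(0.6206,0.2629,0.009,-0.046);print(status.get_obs()['ft_force'])"
```

```text
t 6.82 tcp [0.6217 0.2641 0.0101] rot [-1.571 -0.    -0.046] j [0.36 0.77 1.68 0.   0.69 0.4 ] open 0.291
 shift [-0.03  0.03 -0.03] turn [-0.  0.  0.]
[ 0.21579884 -0.32902044 -1.05480092]
```

View pics/w5.png

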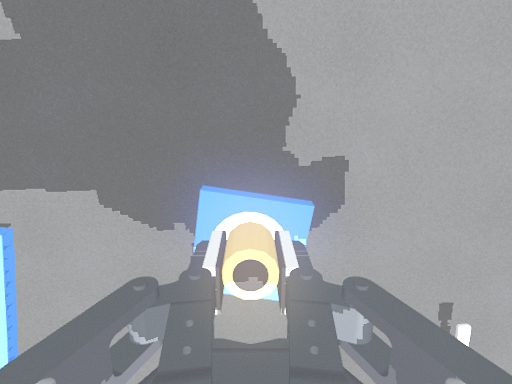

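servo_tool(rows=[{"x": -0.02,"y": 0.04,"z": -0.02,"ax": 0,"ay": 0,"az": 0,"claw": -1},{"x": -0.02,"y": 0.05,"z": -0.02,"ax": 0,"ay": 0,"az": 0,"claw": -1},{"x": -0.02,"y": 0.05,"z": -0.02,"ax": 0,"ay": 0,"az": 0,"claw": -0.3},{"x": -0.02,"y": 0.05,"z": -0.02,"ax": 0,"ay": 0,"az": 0,"claw": 0},{"x": -0.02,"y": 0.05,"z": -0.02,"ax": 0,"ay": 0,"az": 0,"claw": 0},{"x": -0.02,"y": 0.05,"z": -0.02,"ax": 0,"ay": 0,"az": 0,"claw": 0.1},{"x": -0.02,"y": -0.3,"z": -0.02,"ax": 0,"ay": 0,"az": 0,"claw": 0.1},{"x": -0.02,"y": -1,"z": -0.02,"ax": 0,"ay": 0,"az": 0,"claw": 0.1},{"x": -0.02,"y": -2,"z": -0.02,"ax": 0,"ay": 0,"az": 0,"claw": 0.1},{"x": -0.02,"y": -3,"z": -0.02,"ax": 0,"ay": 0,"az": 0,"claw": 0.2},{"x": -0.02,"y": -4,"z": -0.02,"ax": 0,"ay": 0,"az": 0,"claw": 0.2}])

```text
t: 7.73
tcp_pos: [0.6203, 0.263, 0.1723]
eef_rot: [-1.571, -0.0, -0.046]
ft_force: [1.3, 0.0, 0.0]
opening: 0.594
```

```bash
python3 -c "
from h import *
T=tcpT();im,d=eyes.get_image('wrist');cv2.imwrite('pics/w6.png',im)
plan(0.439,-0.168,0.17,-0.046);print(status.get_obs()['ft_force'])
print(plane('top',np.array([[236,185]])/6+np.array([285,180]),.074),plane('wrist',[[248,145]],.074,np.load('pics/T1.npy')))"
```

```text
t 7.78 tcp [0.6239 0.2644 0.181 ] rot [-1.567 -0.009 -0.046] j [0.36 0.56 1.59 0.   0.98 0.4 ] open 0.596
 shift [ -4.13   0.19 -11.01] turn [-0.04  0.    0.09]
[5.47029336 1.80490883 8.6113196 ]
[[ 0.43817529 -0.17087941  0.074     ]] [[ 0.44015641 -0.16911591  0.074     ]]
```

View pics/w6.png

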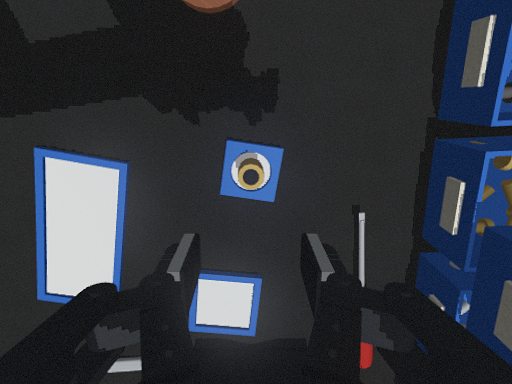

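servo_tool(rows=[{"x": -0.33,"y": 0,"z": -0.9,"ax": 0,"ay": 0,"az": 0,"claw": 0.4},{"x": -0.66,"y": 0,"z": -1.8,"ax": 0,"ay": 0,"az": 0,"claw": 0.4},{"x": -1,"y": 0,"z": -2.7,"ax": 0,"ay": 0,"az": 0,"claw": 0.4},{"x": -1.3,"y": 0,"z": -3.6,"ax": 0,"ay": 0,"az": 0,"claw": 0.4},{"x": -1.65,"y": 0,"z": -4.5,"ax": 0,"ay": 0,"az": 0,"claw": 0.4},{"x": -2,"y": 0,"z": -5.4,"ax": 0,"ay": 0,"az": 0,"claw": 0.4},{"x": -2.3,"y": 0,"z": -6.3,"ax": 0,"ay": 0,"az": 0,"claw": 0.4},{"x": -2.65,"y": 0,"z": -7.2,"ax": 0,"ay": 0,"az": 0,"claw": 0.4},{"x": -2.95,"y": 0,"z": -8.1,"ax": 0,"ay": 0,"az": 0,"claw": 0.4},{"x": -3.3,"y": 0,"z": -9,"ax": 0,"ay": 0,"az": 0,"claw": 0.4},{"x": -3.6,"y": 0,"z": -9.9,"ax": 0,"ay": 0,"az": 0,"claw": 0.4},{"x": -4,"y": 0,"z": -10.8,"ax": 0,"ay": 0,"az": 0,"claw": 0.4}])

```text
t: 8.78
tcp_pos: [0.4407, -0.1628, 0.1707]
eef_rot: [-1.571, -0.002, -0.046]
ft_force: [0.6, -1.2, 0.0]
opening: 0.699
```

servo_tool(rows=[{"x": 0,"y": 0,"z": -0.2,"ax": 0,"ay": 0,"az": 0,"claw": 0.4},{"x": 0,"y": 0,"z": -0.2,"ax": 0,"ay": 0,"az": 0,"claw": 0.4},{"x": 0,"y": 0,"z": -0.2,"ax": 0,"ay": 0,"az": 0,"claw": 0.4}])

```text
t: 9.03
tcp_pos: [0.4408, -0.1693, 0.1703]
eef_rot: [-1.571, -0.001, -0.048]
ft_force: [0.4, 0.3, -0.6]
opening: 0.701
```

```bash
python3 -c "
from h import *
T=tcpT();np.save('pics/T7.npy',T);im,d=eyes.get_image('wrist');cv2.imwrite('pics/w7.png',im)
cv2.imwrite('pics/w7c.png',cv2.resize(im[60:300,160:360],None,fx=3,fy=2.5))
plan(0.439,-0.170,0.048,-0.046);print(status.get_obs()['ft_force'])"
```

```text
t 9.08 tcp [ 0.441  -0.1686  0.1701] rot [-1.571e+00 -1.000e-03 -4.600e-02] j [-0.43  0.32  2.06  0.    0.77 -0.38] open 0.701
 shift [-0.05  3.05 -0.04] turn [ 0.   -0.    0.01]
[0.67914614 0.64172724 0.51548824]
```

View pics/w7.png

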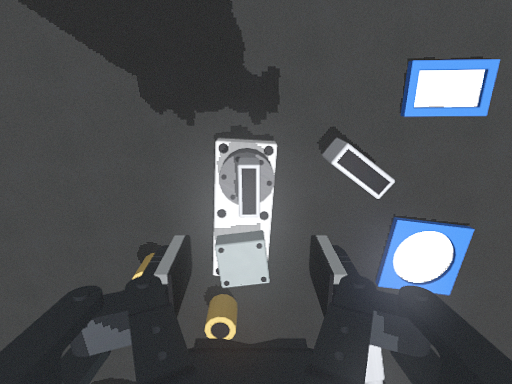

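```bash
python3 - <<'E'
from h import *
T=np.load('pics/T7.npy');im=cv2.imread('pics/w7.png')
print('shoe',plane('wrist',[[248.5,191]],.074,T))
m=cv2.inRange(cv2.cvtColor(im,cv2.COLOR_BGR2HSV),(0,0,215),(180,50,255))
cs,_=cv2.findContours(m,cv2.RETR_EXTERNAL,cv2.CHAIN_APPROX_NONE)
for c in cs:
    if cv2.contourArea(c)<300: continue
    P=plane('wrist',c.reshape(-1,2),.004,T)[:,:2]*1000; print(cv2.minAreaRect(c)[0],cv2.minAreaRect(P.astype(np.float32)))
cv2.imwrite('pics/w7c.png',cv2.resize(im[125:300,195:295],None,fx=3.4,fy=3.4,interpolation=cv2.INTER_CUBIC))
E
```

```text
shoe [[ 0.43937756 -0.16914554  0.074     ]]
(375.6279602050781, 364.662109375) ((588.8275756835938, -431.5339050292969), (60.868186950683594, 22.967750549316406), 87.87323760986328)
(422.5, 256.5) ((630.5984497070312, -279.6568603515625), (64.85009765625, 64.93157958984375), 87.73881530761719)
(362.6829528808594, 171.64634704589844) ((558.0083618164062, -176.4611358642578), (25.187252044677734, 65.9875259399414), 50.33945846557617)
(243.6806640625, 198.453369140625) ((431.9524230957031, -203.44876098632812), (128.2078399658203, 61.80284881591797), 84.19261169433594)
(449.0, 87.5) ((633.056396484375, -98.21879577636719), (33.075748443603516, 60.21417236328125), 87.4343490600586)
```

View pics/w7c.png

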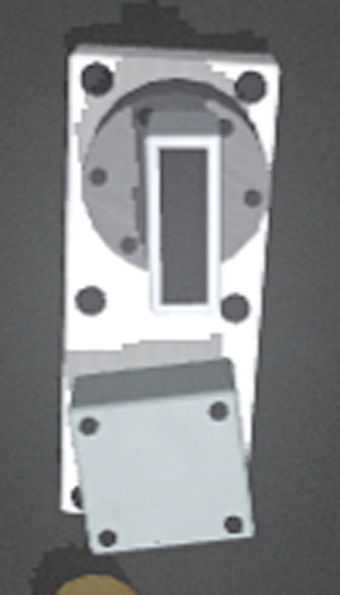

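servo_tool(rows=[{"x": -0.04,"y": 0.8,"z": -0.02,"ax": 0,"ay": 0,"az": 0,"claw": 0.2},{"x": -0.04,"y": 1.6,"z": -0.02,"ax": 0,"ay": 0,"az": 0,"claw": 0.2},{"x": -0.04,"y": 2.4,"z": -0.02,"ax": 0,"ay": 0,"az": 0,"claw": 0.2},{"x": -0.04,"y": 2.8,"z": -0.02,"ax": 0,"ay": 0,"az": 0,"claw": 0.2},{"x": -0.04,"y": 3.05,"z": -0.02,"ax": 0,"ay": 0,"az": 0,"claw": 0.2},{"x": -0.04,"y": 3.05,"z": -0.02,"ax": 0,"ay": 0,"az": 0,"claw": 0.2},{"x": -0.04,"y": 3.05,"z": -0.02,"ax": 0,"ay": 0,"az": 0,"claw": -0.3},{"x": -0.04,"y": 3.05,"z": -0.02,"ax": 0,"ay": 0,"az": 0,"claw": -1},{"x": -0.04,"y": 3.05,"z": -0.02,"ax": 0,"ay": 0,"az": 0,"claw": -1},{"x": -0.04,"y": 3.05,"z": -0.02,"ax": 0,"ay": 0,"az": 0,"claw": -1},{"x": -0.04,"y": 3.05,"z": -0.02,"ax": 0,"ay": 0,"az": 0,"claw": -1},{"x": -0.04,"y": 3.05,"z": -0.02,"ax": 0,"ay": 0,"az": 0,"claw": -1}], force=40)

```text
t: 10.08
tcp_pos: [0.44, -0.17, 0.0489]
eef_rot: [-1.572, -0.002, -0.046]
ft_force: [1.4, 4.4, 7.2]
opening: 0.203
```

```bash
python3 -c "
from h import *
T=tcpT();im,d=eyes.get_image('wrist');cv2.imwrite('pics/w8.png',im)
plan(0.632,-0.098,0.17,np.radians(88.5));print(status.get_obs()['ft_force'])"
```

```text
t 10.13 tcp [ 0.44   -0.17    0.0489] rot [-1.572 -0.002 -0.046] j [-0.43  0.53  2.15  0.    0.46 -0.39] open 0.201
 shift [ 4.72 -3.02  2.02] turn [-1.000e-02  1.481e+01  2.000e-02]
[0.46954741 3.75229887 8.02758651]
```

View pics/w8.png

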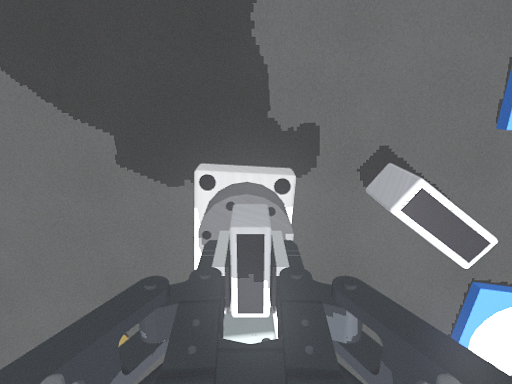

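servo_tool(rows=[{"x": 0,"y": -0.5,"z": 0,"ax": 0,"ay": 0,"az": 0,"claw": -1},{"x": 0,"y": -1.4,"z": 0,"ax": 0,"ay": 0,"az": 0,"claw": -1},{"x": 0,"y": -2.3,"z": 0,"ax": 0,"ay": 0,"az": 0,"claw": -1},{"x": 0.5,"y": -3,"z": 0.2,"ax": 0,"ay": 1,"az": 0,"claw": -1},{"x": 1,"y": -3,"z": 0.4,"ax": 0,"ay": 2.1,"az": 0,"claw": -1},{"x": 1.5,"y": -3,"z": 0.6,"ax": 0,"ay": 3.2,"az": 0,"claw": -1},{"x": 2,"y": -3,"z": 0.8,"ax": 0,"ay": 4.3,"az": 0,"claw": -1},{"x": 2.5,"y": -3,"z": 1,"ax": 0,"ay": 5.4,"az": 0,"claw": -1},{"x": 3,"y": -3,"z": 1.3,"ax": 0,"ay": 6.5,"az": 0,"claw": -1},{"x": 3.5,"y": -3,"z": 1.5,"ax": 0,"ay": 7.6,"az": 0,"claw": -1},{"x": 4,"y": -3,"z": 1.7,"ax": 0,"ay": 8.7,"az": 0,"claw": -1},{"x": 4.5,"y": -3,"z": 1.9,"ax": 0,"ay": 9.8,"az": 0,"claw": -1}])

```text
t: 11.13
tcp_pos: [0.6234, -0.1016, 0.1687]
eef_rot: [-1.57, -0.001, -1.078]
ft_force: [0.3, -2.2, -1.1]
opening: 0.204
```

servo_tool(rows=[{"x": 0,"y": 0,"z": 0,"ax": 0,"ay": 1.1,"az": 0,"claw": -1},{"x": 0,"y": 0,"z": 0,"ax": 0,"ay": 2.2,"az": 0,"claw": -1},{"x": 0,"y": 0,"z": 0,"ax": 0,"ay": 3.3,"az": 0,"claw": -1},{"x": 0,"y": 0,"z": 0,"ax": 0,"ay": 4.3,"az": 0,"claw": -1},{"x": 0,"y": 0,"z": 0,"ax": 0,"ay": 5,"az": 0,"claw": -1},{"x": 0,"y": 0,"z": 0,"ax": 0,"ay": 5,"az": 0,"claw": -1},{"x": 0,"y": 0,"z": 0,"ax": 0,"ay": 5,"az": 0,"claw": -1}])

```text
t: 11.72
tcp_pos: [0.6224, -0.1022, 0.1684]
eef_rot: [-1.57, -0.0, -1.593]
ft_force: [-0.7, 0.4, -1.3]
opening: 0.203
```

```bash
python3 -c "
from h import *
T=tcpT();im,d=eyes.get_image('wrist');cv2.imwrite('pics/w9.png',im)
plan(0.632,-0.098,0.0105,np.radians(88.3));print(status.get_obs()['ft_force'])"
```

```text
t 11.77 tcp [ 0.6224 -0.1022  0.1682] rot [-1.57  -0.    -1.593] j [-0.21  0.52  1.7  -0.    0.92  1.38] open 0.205
 shift [-0.11  3.94  0.24] turn [-0.01  0.07  0.  ]
[-0.09201845  0.34290505 -1.13962541]
```

View pics/w9.png

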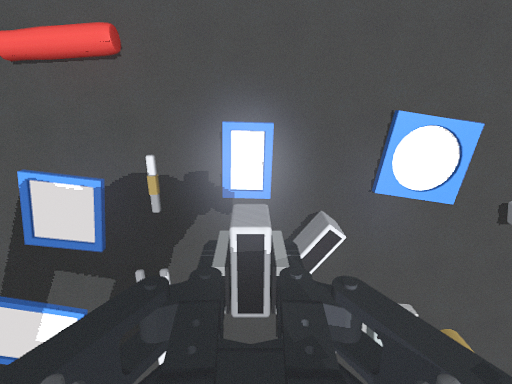

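servo_tool(rows=[{"x": -0.1,"y": 0.9,"z": 0.24,"ax": 0,"ay": 0.07,"az": 0,"claw": -1},{"x": -0.1,"y": 1.8,"z": 0.24,"ax": 0,"ay": 0.07,"az": 0,"claw": -1},{"x": -0.1,"y": 2.7,"z": 0.24,"ax": 0,"ay": 0.07,"az": 0,"claw": -1},{"x": -0.1,"y": 3.3,"z": 0.24,"ax": 0,"ay": 0.07,"az": 0,"claw": -1},{"x": -0.1,"y": 3.6,"z": 0.24,"ax": 0,"ay": 0.07,"az": 0,"claw": -1},{"x": -0.1,"y": 3.8,"z": 0.24,"ax": 0,"ay": 0.07,"az": 0,"claw": -1},{"x": -0.1,"y": 3.95,"z": 0.24,"ax": 0,"ay": 0.07,"az": 0,"claw": -1},{"x": -0.1,"y": 3.95,"z": 0.24,"ax": 0,"ay": 0.07,"az": 0,"claw": -1},{"x": -0.1,"y": 3.95,"z": 0.24,"ax": 0,"ay": 0.07,"az": 0,"claw": -1}])

```text
t: 12.52
tcp_pos: [0.6329, -0.0985, 0.0107]
eef_rot: [-1.569, -0.0, -1.603]
ft_force: [-0.3, 0.4, -0.6]
opening: 0.205
```

```bash
python3 -c "
from h import *
T=tcpT();im,d=eyes.get_image('wrist');cv2.imwrite('pics/w10.png',im)
plan(0.632,-0.098,0.0098,np.radians(88.3));print(status.get_obs()['ft_force'])"
```

```text
t 12.57 tcp [ 0.6329 -0.0985  0.011 ] rot [-1.569 -0.    -1.603] j [-0.2   0.74  1.77 -0.    0.63  1.4 ] open 0.203
 shift [-0.01  0.03 -0.02] turn [-0.02 -0.02  0.  ]
[ 1.11896721 -0.46232698 -1.0186742 ]
```

View pics/w10.png

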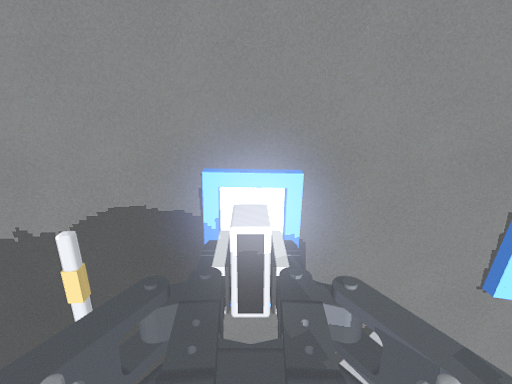

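servo_tool(rows=[{"x": 0,"y": 0.04,"z": 0,"ax": 0,"ay": 0,"az": 0,"claw": -1},{"x": 0,"y": 0.04,"z": 0,"ax": 0,"ay": 0,"az": 0,"claw": -1},{"x": 0,"y": 0.04,"z": 0,"ax": 0,"ay": 0,"az": 0,"claw": -0.4},{"x": 0,"y": 0.04,"z": 0,"ax": 0,"ay": 0,"az": 0,"claw": -0.1},{"x": 0,"y": 0.04,"z": 0,"ax": 0,"ay": 0,"az": 0,"claw": -0.1},{"x": 0,"y": 0.04,"z": 0,"ax": 0,"ay": 0,"az": 0,"claw": -0.1},{"x": 0,"y": -0.4,"z": 0,"ax": 0,"ay": 0,"az": 0,"claw": -0.1},{"x": 0,"y": -1.2,"z": 0,"ax": 0,"ay": 0,"az": 0,"claw": 0},{"x": 0,"y": -2.1,"z": 0,"ax": 0,"ay": 0,"az": 0,"claw": 0.5},{"x": 0,"y": -3,"z": 0,"ax": 0,"ay": 0,"az": 0,"claw": 1},{"x": 0,"y": -3.5,"z": 0,"ax": 0,"ay": 0,"az": 0,"claw": 1},{"x": 0,"y": -3.5,"z": 0,"ax": 0,"ay": 0,"az": 0,"claw": 1}])

```text
t: 13.57
tcp_pos: [0.6346, -0.0988, 0.1546]
eef_rot: [-1.564, -0.001, -1.603]
ft_force: [1.1, 0.9, 0.4]
opening: 0.994
```

```bash
python3 -c "
from h import *
T=tcpT();im,d=eyes.get_image('wrist');cv2.imwrite('pics/w11.png',im)
im,d=eyes.get_image('top');cv2.imwrite('pics/top11.png',im[100:300,100:420]);
plan(0.437,-0.17,0.16,-0.09);print(status.get_obs()['ft_force'])"
```

```text
t 13.67 tcp [ 0.6324 -0.0984  0.1504] rot [-1.569 -0.    -1.603] j [-0.2   0.55  1.7  -0.    0.89  1.4 ] open 0.998
 shift [ 1.95 -0.25 -4.82] turn [-1.000e-02 -1.445e+01  1.000e-02]
[-1.38248863  0.33203625 -0.69249395]
```

View pics/w11.png

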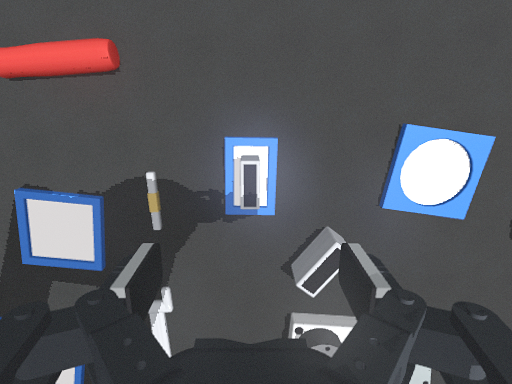

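View pics/top11.png

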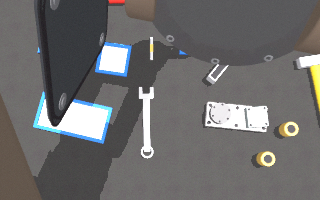

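servo_tool(rows=[{"x": 0.2,"y": -0.2,"z": -0.4,"ax": 0,"ay": -1.1,"az": 0,"claw": 1},{"x": 0.3,"y": -0.2,"z": -0.8,"ax": 0,"ay": -2.2,"az": 0,"claw": 1},{"x": 0.5,"y": -0.2,"z": -1.2,"ax": 0,"ay": -3.3,"az": 0,"claw": 1},{"x": 0.7,"y": -0.2,"z": -1.7,"ax": 0,"ay": -4.4,"az": 0,"claw": 1},{"x": 0.9,"y": -0.2,"z": -2.1,"ax": 0,"ay": -5.5,"az": 0,"claw": 1},{"x": 1,"y": -0.2,"z": -2.5,"ax": 0,"ay": -6.6,"az": 0,"claw": 1},{"x": 1.2,"y": -0.2,"z": -2.9,"ax": 0,"ay": -7.7,"az": 0,"claw": 1},{"x": 1.3,"y": -0.2,"z": -3.3,"ax": 0,"ay": -8.8,"az": 0,"claw": 1},{"x": 1.5,"y": -0.2,"z": -3.7,"ax": 0,"ay": -9.9,"az": 0,"claw": 1},{"x": 1.6,"y": -0.2,"z": -4.1,"ax": 0,"ay": -11,"az": 0,"claw": 1},{"x": 1.8,"y": -0.2,"z": -4.5,"ax": 0,"ay": -12.1,"az": 0,"claw": 1},{"x": 1.95,"y": -0.2,"z": -4.8,"ax": 0,"ay": -13.2,"az": 0,"claw": 1}])

```text
t: 14.67
tcp_pos: [0.4354, -0.1698, 0.1562]
eef_rot: [-1.57, 0.003, -0.215]
ft_force: [-0.5, -0.0, -0.6]
opening: 1.0
```

servo_tool(rows=[{"x": 0,"y": 0,"z": 0,"ax": 0,"ay": -0.8,"az": 0,"claw": 1},{"x": 0,"y": 0,"z": 0,"ax": 0,"ay": -1.25,"az": 0,"claw": 1},{"x": 0,"y": 0,"z": 0,"ax": 0,"ay": -1.25,"az": 0,"claw": 1},{"x": 0,"y": 0,"z": 0,"ax": 0,"ay": -1.25,"az": 0,"claw": 1}])

```text
t: 15.0
tcp_pos: [0.437, -0.1698, 0.1567]
eef_rot: [-1.57, 0.002, -0.092]
ft_force: [0.5, 0.7, 0.3]
opening: 1.001
```

```bash
python3 -c "
from h import *
T=tcpT();np.save('pics/T12.npy',T);im,d=eyes.get_image('wrist');cv2.imwrite('pics/w12.png',im)
cv2.imwrite('pics/w12c.png',cv2.resize(im[140:330,190:310],None,fx=3,fy=3,interpolation=cv2.INTER_CUBIC))
plan(0.437,-0.17,0.022,-0.09);print(status.get_obs()['ft_force'])"
```

```text
t 15.05 tcp [ 0.4372 -0.1699  0.1569] rot [-1.57e+00  1.00e-03 -9.20e-02] j [-0.44  0.33  2.08  0.    0.73 -0.34] open 1.001
 shift [ 0.    3.37 -0.  ] turn [-0.   -0.02 -0.01]
[ 0.74617065 -0.24344735 -0.2624866 ]
```

View pics/w12c.png

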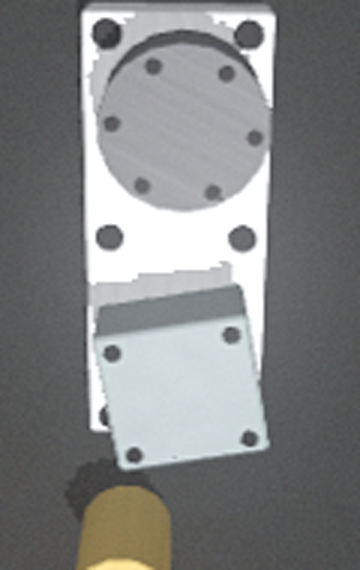

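```bash
python3 - <<'E'
from h import *
T=np.load('pics/T12.npy'); f=lambda a:np.array(a)/3+np.array([190,140])-0.33
print('drum',plane('wrist',f([[183,127]]),.044,T), 'diam',np.diff(plane('wrist',f([[97,127],[270,127]]),.044,T)[:,0]))
P=plane('wrist',f([[94,334],[244,316],[270,443],[121,468]]),.044,T);print('block',P.mean(0),P)
for i in range(4):
    d=P[(i+1)%4]-P[i];print(np.hypot(*d[:2]).round(4),np.degrees(np.arctan2(d[1],d[0])).round(1))
P=plane('wrist',f([[81,12],[274,12]]),.02,T);print('plate end',P)
E
```

```text
drum [[ 0.43732701 -0.16670764  0.044     ]] diam [0.04998773]
block [ 0.42910665 -0.2539621   0.044     ] [[ 0.40358602 -0.23102629  0.044     ]
 [ 0.45058906 -0.22909447  0.044     ]
 [ 0.45567952 -0.275354    0.044     ]
 [ 0.40657202 -0.28037363  0.044     ]]
0.047 2.4
0.0465 -83.7
0.0494 -174.2
0.0494 93.5
plate end [[ 0.40902639 -0.13435442  0.02      ]
 [ 0.46773156 -0.13975071  0.02      ]]
```

servo_tool(rows=[{"x": 0,"y": 0.8,"z": 0.02,"ax": 0,"ay": 0,"az": 0,"claw": 1},{"x": 0,"y": 1.6,"z": 0.02,"ax": 0,"ay": 0,"az": 0,"claw": 1},{"x": 0,"y": 2.4,"z": 0.02,"ax": 0,"ay": 0,"az": 0,"claw": 1},{"x": 0,"y": 2.9,"z": 0.02,"ax": 0,"ay": 0,"az": 0,"claw": 1},{"x": 0,"y": 3.2,"z": 0.02,"ax": 0,"ay": 0,"az": 0,"claw": 1},{"x": 0,"y": 3.38,"z": 0.02,"ax": 0,"ay": 0,"az": 0,"claw": 1},{"x": 0,"y": 3.38,"z": 0.02,"ax": 0,"ay": 0,"az": 0,"claw": 1},{"x": 0,"y": 3.38,"z": 0.02,"ax": 0,"ay": 0,"az": 0,"claw": 1}])

```text
t: 15.72
tcp_pos: [0.4377, -0.1692, 0.0224]
eef_rot: [-1.571, 0.0, -0.09]
ft_force: [-1.1, 0.4, 0.5]
opening: 0.999
```

```bash
python3 -c "
from h import *
T=tcpT();im,d=eyes.get_image('wrist');cv2.imwrite('pics/w13.png',im)
plan(0.437,-0.169,0.0215,-0.09);print(status.get_obs()['ft_force'])"
```

```text
t 15.77 tcp [ 0.438  -0.1694  0.0229] rot [-1.571 -0.    -0.09 ] j [-0.43  0.58  2.17  0.    0.4  -0.34] open 1.001
 shift [-0.03  0.03  0.01] turn [ 0. -0.  0.]
[-0.11370524 -0.13726909  0.20433269]
```

View pics/w13.png

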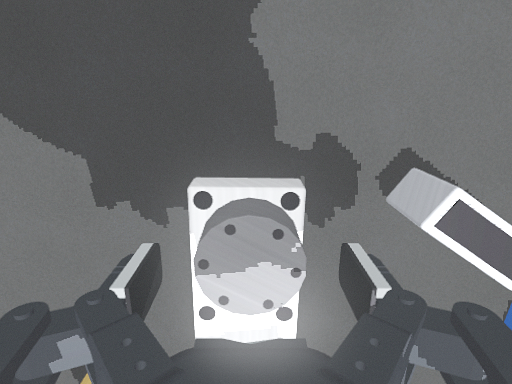

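```bash
python3 -c "
from h import *
print(plane('wrist',[[250,256]],.044,tcpT()))"
```

```text
[[ 0.43825594 -0.16201732  0.044     ]]
```

servo_tool(rows=[{"x": 0,"y": 0.02,"z": 0.02,"ax": 0,"ay": 0,"az": 0,"claw": 0.6},{"x": 0,"y": 0.02,"z": 0.02,"ax": 0,"ay": 0,"az": 0,"claw": 0.3},{"x": 0,"y": 0.02,"z": 0.02,"ax": 0,"ay": 0,"az": 0,"claw": 0},{"x": 0,"y": 0.02,"z": 0.02,"ax": 0,"ay": 0,"az": 0,"claw": -0.4},{"x": 0,"y": 0.02,"z": 0.02,"ax": 0,"ay": 0,"az": 0,"claw": -0.4},{"x": 0,"y": 0.02,"z": 0.02,"ax": 0,"ay": 0,"az": 0,"claw": -0.4}], force=50)

```text
t: 16.27
tcp_pos: [0.4381, -0.1687, 0.0225]
eef_rot: [-1.571, -0.001, -0.09]
ft_force: [-0.4, 2.1, 13.9]
opening: 0.59
```

```bash
python3 -c "
from h import *
T=tcpT();im,d=eyes.get_image('wrist');cv2.imwrite('pics/w14.png',im)
plan(0.631,-0.280,0.0065,-0.09);print(status.get_obs()['ft_force'])"
```

```text
t 16.32 tcp [ 0.4381 -0.1687  0.0225] rot [-1.571e+00 -1.000e-03 -9.000e-02] j [-0.43  0.58  2.17  0.    0.39 -0.34] open 0.59
 shift [ 5.05  0.41 -2.34] turn [0.   0.   0.01]
[-1.55268463  1.2277791  14.36285041]
```

View pics/w14.png

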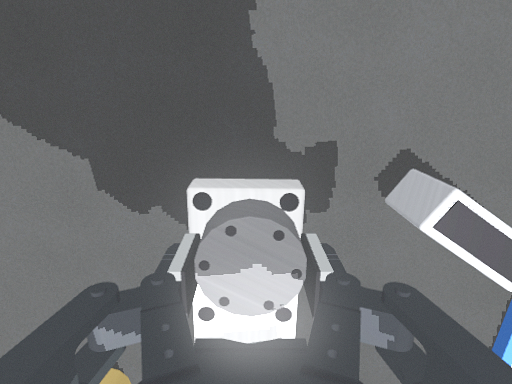

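servo_tool(rows=[{"x": 0,"y": -0.2,"z": 0,"ax": 0,"ay": 0,"az": 0,"claw": -0.4},{"x": 0,"y": -0.6,"z": 0,"ax": 0,"ay": 0,"az": 0,"claw": -0.4},{"x": 0,"y": -1.2,"z": 0,"ax": 0,"ay": 0,"az": 0,"claw": -0.4},{"x": 0,"y": -2,"z": 0,"ax": 0,"ay": 0,"az": 0,"claw": -0.4},{"x": 0.6,"y": -2.6,"z": -0.3,"ax": 0,"ay": 0,"az": 0,"claw": -0.4},{"x": 1.4,"y": -3,"z": -0.7,"ax": 0,"ay": 0,"az": 0,"claw": -0.4},{"x": 2.2,"y": -3,"z": -1.1,"ax": 0,"ay": 0,"az": 0,"claw": -0.4},{"x": 3,"y": -3,"z": -1.4,"ax": 0,"ay": 0,"az": 0,"claw": -0.4},{"x": 3.8,"y": -3,"z": -1.8,"ax": 0,"ay": 0,"az": 0,"claw": -0.4},{"x": 4.5,"y": -3,"z": -2.2,"ax": 0,"ay": 0,"az": 0,"claw": -0.4},{"x": 5.05,"y": -3,"z": -2.4,"ax": 0,"ay": 0,"az": 0,"claw": -0.4},{"x": 5.05,"y": -3,"z": -2.4,"ax": 0,"ay": 0,"az": 0,"claw": -0.4}])

```text
t: 17.32
tcp_pos: [0.634, -0.2845, 0.1421]
eef_rot: [-1.572, -0.003, -0.09]
ft_force: [-1.6, 0.8, -3.0]
opening: 0.587
```

servo_tool(rows=[{"x": 0,"y": 0,"z": 0,"ax": 0,"ay": 0,"az": 0,"claw": -0.4},{"x": 0,"y": 0,"z": 0,"ax": 0,"ay": 0,"az": 0,"claw": -0.4}])

```text
t: 17.48
tcp_pos: [0.6294, -0.2818, 0.1415]
eef_rot: [-1.57, 0.001, -0.09]
ft_force: [0.7, -0.4, -2.8]
opening: 0.586
```

```bash
python3 -c "
from h import *
T=tcpT();im,d=eyes.get_image('wrist');cv2.imwrite('pics/w15.png',im)
np.save('pics/T15.npy',T)
plan(0.631,-0.283,0.007,-0.09);print(status.get_obs()['ft_force'])"
```

```text
t 17.53 tcp [ 0.6293 -0.2817  0.1416] rot [-1.57e+00  1.00e-03 -9.00e-02] j [-0.46  0.62  1.58  0.    0.94 -0.38] open 0.589
 shift [ 0.05  3.37 -0.03] turn [-0.    0.   -0.01]
[ 0.30354037  1.11820648 -2.9280912 ]
```

View pics/w15.png

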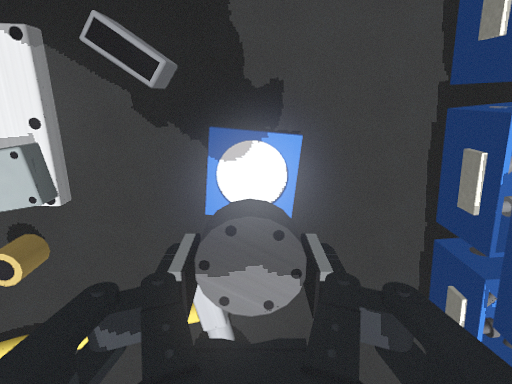

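```bash
python3 -c "
from h import *
print(plane('wrist',[[252,174]],.004,np.load('pics/T15.npy')))"
```

```text
[[ 0.63115929 -0.27800731  0.004     ]]
```

servo_tool(rows=[{"x": 0.05,"y": 0.8,"z": -0.02,"ax": 0,"ay": 0,"az": 0,"claw": -0.4},{"x": 0.05,"y": 1.6,"z": -0.02,"ax": 0,"ay": 0,"az": 0,"claw": -0.4},{"x": 0.05,"y": 2.4,"z": -0.02,"ax": 0,"ay": 0,"az": 0,"claw": -0.4},{"x": 0.05,"y": 2.8,"z": -0.02,"ax": 0,"ay": 0,"az": 0,"claw": -0.4},{"x": 0.05,"y": 3.1,"z": -0.02,"ax": 0,"ay": 0,"az": 0,"claw": -0.4},{"x": 0.05,"y": 3.3,"z": -0.02,"ax": 0,"ay": 0,"az": 0,"claw": -0.4},{"x": 0.05,"y": 3.37,"z": -0.02,"ax": 0,"ay": 0,"az": 0,"claw": -0.4},{"x": 0.05,"y": 3.37,"z": -0.02,"ax": 0,"ay": 0,"az": 0,"claw": -0.4},{"x": 0.05,"y": 3.37,"z": -0.02,"ax": 0,"ay": 0,"az": 0,"claw": -0.4}])

```text
t: 18.28
tcp_pos: [0.6329, -0.2836, 0.008]
eef_rot: [-1.571, -0.002, -0.09]
ft_force: [0.9, -0.8, -2.8]
opening: 0.589
```

```bash
python3 -c "
from h import *
T=tcpT();im,d=eyes.get_image('wrist');cv2.imwrite('pics/w16.png',im)
plan(0.631,-0.283,0.0065,-0.09);print(status.get_obs()['ft_force'])"
```

```text
t 18.33 tcp [ 0.633  -0.2836  0.0081] rot [-1.572 -0.002 -0.09 ] j [-0.46  0.79  1.63 -0.    0.71 -0.38] open 0.586
 shift [-0.05  0.04  0.01] turn [0.01 0.   0.02]
[-0.04935091  0.12532024 -2.87280729]
```

View pics/w16.png

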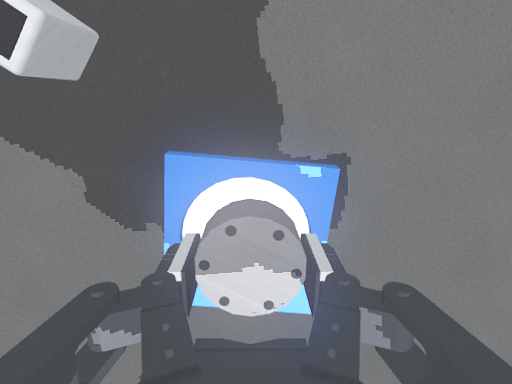

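```bash
python3 -c "
from h import *
T=tcpT()
print(plane('wrist',[[250,178]],.008,T),plane('wrist',[[250,199]],.0055,T))"
```

```text
[[ 0.63597807 -0.24608086  0.008     ]] [[ 0.63493877 -0.25766836  0.0055    ]]
```

servo_tool(rows=[{"x": -0.05,"y": 0.03,"z": 0.08,"ax": 0,"ay": 0,"az": 0,"claw": -0.4},{"x": -0.05,"y": 0.05,"z": 0.08,"ax": 0,"ay": 0,"az": 0,"claw": -0.4},{"x": -0.05,"y": 0.05,"z": 0.08,"ax": 0,"ay": 0,"az": 0,"claw": 0.2},{"x": -0.05,"y": 0.05,"z": 0.08,"ax": 0,"ay": 0,"az": 0,"claw": 0.4},{"x": -0.05,"y": 0.05,"z": 0.08,"ax": 0,"ay": 0,"az": 0,"claw": 0.6},{"x": -0.05,"y": 0.05,"z": 0.08,"ax": 0,"ay": 0,"az": 0,"claw": 0.6},{"x": -0.05,"y": -0.2,"z": 0.08,"ax": 0,"ay": 0,"az": 0,"claw": 0.6},{"x": -0.05,"y": -0.8,"z": 0.08,"ax": 0,"ay": 0,"az": 0,"claw": 0.6},{"x": -0.05,"y": -1.6,"z": 0.08,"ax": 0,"ay": 0,"az": 0,"claw": 0.6},{"x": -0.05,"y": -2.6,"z": 0.08,"ax": 0,"ay": 0,"az": 0,"claw": 0.8},{"x": -0.05,"y": -3.4,"z": 0.08,"ax": 0,"ay": 0,"az": 0,"claw": 1},{"x": -0.05,"y": -3.4,"z": 0.08,"ax": 0,"ay": 0,"az": 0,"claw": 1}])

```text
t: 19.33
tcp_pos: [0.6338, -0.2814, 0.1508]
eef_rot: [-1.574, -0.009, -0.09]
ft_force: [1.6, -1.4, -0.3]
opening: 1.003
```

```bash
python3 -c "
from h import *
T=tcpT();im,d=eyes.get_image('wrist');cv2.imwrite('pics/w17.png',im)
plan(0.428,-0.255,0.15,0.08);print(status.get_obs()['ft_force'])"
```

```text
t 19.38 tcp [ 0.6327 -0.2809  0.1478] rot [-1.573 -0.007 -0.09 ] j [-0.46  0.62  1.57  0.    0.94 -0.37] open 0.996
 shift [-5.16 -0.09  0.19] turn [ 0.03 -1.62  0.06]
[-0.65926494 -0.19150687 -1.70200449]
```

View pics/w17.png

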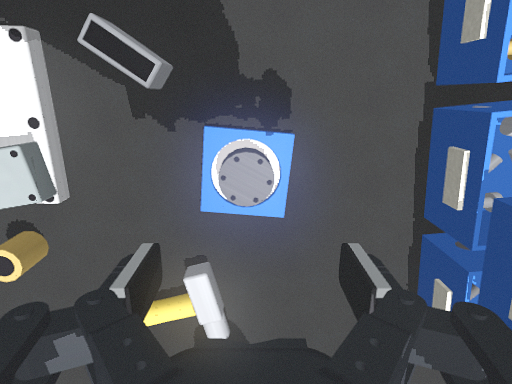

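servo_tool(rows=[{"x": -0.6,"y": 0,"z": 0,"ax": 0,"ay": -0.3,"az": 0,"claw": 1},{"x": -1.4,"y": 0,"z": 0.1,"ax": 0,"ay": -0.6,"az": 0,"claw": 1},{"x": -2.3,"y": 0,"z": 0.1,"ax": 0,"ay": -1,"az": 0,"claw": 1},{"x": -3.2,"y": 0,"z": 0.2,"ax": 0,"ay": -1.3,"az": 0,"claw": 1},{"x": -4,"y": 0,"z": 0.2,"ax": 0,"ay": -1.6,"az": 0,"claw": 1},{"x": -4.7,"y": 0,"z": 0.2,"ax": 0,"ay": -1.6,"az": 0,"claw": 1},{"x": -5.1,"y": 0,"z": 0.2,"ax": 0,"ay": -1.6,"az": 0,"claw": 1},{"x": -5.1,"y": 0,"z": 0.2,"ax": 0,"ay": -1.6,"az": 0,"claw": 1},{"x": -5.1,"y": 0,"z": 0.2,"ax": 0,"ay": -1.6,"az": 0,"claw": 1},{"x": -5.1,"y": 0,"z": 0.2,"ax": 0,"ay": -1.6,"az": 0,"claw": 1}])

```text
t: 20.22
tcp_pos: [0.4288, -0.254, 0.143]
eef_rot: [-1.571, -0.001, 0.077]
ft_force: [0.4, 0.4, 0.1]
opening: 1.001
```

```bash
python3 -c "
from h import *
T=tcpT();np.save('pics/T18.npy',T);im,d=eyes.get_image('wrist');cv2.imwrite('pics/w18.png',im)
cv2.imwrite('pics/w18c.png',cv2.resize(im[90:290,150:350],None,fx=3,fy=3,interpolation=cv2.INTER_CUBIC))
plan(0.428,-0.255,0.0215,0.08);print(status.get_obs()['ft_force'])"
```

```text
t 20.27 tcp [ 0.429  -0.2539  0.1428] rot [-1.571e+00 -1.000e-03  7.800e-02] j [-0.6   0.39  2.03  0.    0.72 -0.67] open 1.004
 shift [-0.03  3.03 -0.02] turn [ 0.   -0.02  0.01]
[-0.7396624   0.17445271 -0.6286956 ]
```

View pics/w18c.png

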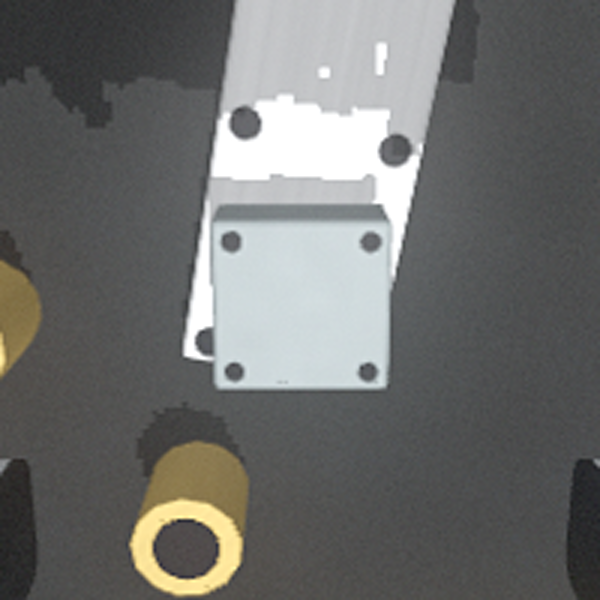

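```bash
python3 -c "
from h import *
T=np.load('pics/T18.npy');f=lambda a:np.array(a)/3+np.array([150,90])-.33
P=plane('wrist',f([[213,222],[390,222],[388,388],[217,388]]),.044,T);print(P,P.mean(0))
P=plane('wrist',f([[187,548],[-10,370]]),.038,T);print(P)"
```

```text
[[ 0.40324228 -0.23340111  0.044     ]
 [ 0.45079616 -0.22973405  0.044     ]
 [ 0.45536226 -0.2779163   0.044     ]
 [ 0.40672992 -0.28164875  0.044     ]] [ 0.42903266 -0.25567505  0.044     ]
[[ 0.39980969 -0.33834464  0.038     ]
 [ 0.34060853 -0.28355869  0.038     ]]
```

servo_tool(rows=[{"x": 0,"y": 0.8,"z": -0.03,"ax": 0,"ay": 0,"az": 0,"claw": 1},{"x": 0,"y": 1.6,"z": -0.03,"ax": 0,"ay": 0,"az": 0,"claw": 1},{"x": 0,"y": 2.3,"z": -0.03,"ax": 0,"ay": 0,"az": 0,"claw": 1},{"x": 0,"y": 2.8,"z": -0.03,"ax": 0,"ay": 0,"az": 0,"claw": 1},{"x": 0,"y": 3.03,"z": -0.03,"ax": 0,"ay": 0,"az": 0,"claw": 1},{"x": 0,"y": 3.03,"z": -0.03,"ax": 0,"ay": 0,"az": 0,"claw": 1},{"x": 0,"y": 3.03,"z": -0.03,"ax": 0,"ay": 0,"az": 0,"claw": 0.6},{"x": 0,"y": 3.03,"z": -0.03,"ax": 0,"ay": 0,"az": 0,"claw": 0.3},{"x": 0,"y": 3.03,"z": -0.03,"ax": 0,"ay": 0,"az": 0,"claw": -0.4},{"x": 0,"y": 3.03,"z": -0.03,"ax": 0,"ay": 0,"az": 0,"claw": -0.4},{"x": 0,"y": 3.03,"z": -0.03,"ax": 0,"ay": 0,"az": 0,"claw": -0.4},{"x": 0,"y": 3.03,"z": -0.03,"ax": 0,"ay": 0,"az": 0,"claw": -0.4}], force=50)

```text
t: 21.27
tcp_pos: [0.429, -0.2553, 0.023]
eef_rot: [-1.572, -0.002, 0.078]
ft_force: [-0.3, 1.8, 7.7]
opening: 0.572
```

```bash
python3 -c "
from h import *
T=tcpT();im,d=eyes.get_image('wrist');cv2.imwrite('pics/w19.png',im)
plan(0.581,0.100,0.15,np.radians(81.8-90));print(status.get_obs()['ft_force'])"
```

```text
t 21.32 tcp [ 0.429  -0.2553  0.023 ] rot [-1.572 -0.002  0.078] j [-0.6   0.6   2.1   0.    0.44 -0.68] open 0.576
 shift [ 4.48 -3.18  8.56] turn [0.01 2.11 0.02]
[-0.12401677  1.88035071  7.51715928]
```

View pics/w19.png

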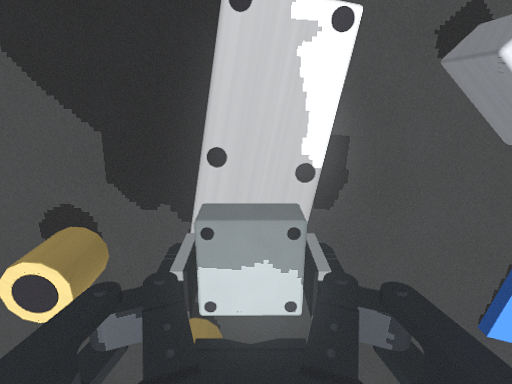

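servo_tool(rows=[{"x": 0,"y": -0.2,"z": 0,"ax": 0,"ay": 0,"az": 0,"claw": -0.4},{"x": 0,"y": -0.6,"z": 0,"ax": 0,"ay": 0,"az": 0,"claw": -0.4},{"x": 0,"y": -1.3,"z": 0,"ax": 0,"ay": 0,"az": 0,"claw": -0.4},{"x": 0.1,"y": -2.1,"z": 0.2,"ax": 0,"ay": 0,"az": 0,"claw": -0.4},{"x": 0.4,"y": -2.7,"z": 0.8,"ax": 0,"ay": 0.2,"az": 0,"claw": -0.4},{"x": 0.8,"y": -3,"z": 1.6,"ax": 0,"ay": 0.5,"az": 0,"claw": -0.4},{"x": 1.25,"y": -3,"z": 2.4,"ax": 0,"ay": 0.8,"az": 0,"claw": -0.4},{"x": 1.7,"y": -3,"z": 3.2,"ax": 0,"ay": 1.1,"az": 0,"claw": -0.4},{"x": 2.1,"y": -3,"z": 4,"ax": 0,"ay": 1.4,"az": 0,"claw": -0.4},{"x": 2.5,"y": -3,"z": 4.8,"ax": 0,"ay": 1.7,"az": 0,"claw": -0.4},{"x": 2.95,"y": -3,"z": 5.6,"ax": 0,"ay": 2,"az": 0,"claw": -0.4},{"x": 3.35,"y": -3,"z": 6.4,"ax": 0,"ay": 2.1,"az": 0,"claw": -0.4}])

```text
t: 22.32
tcp_pos: [0.5426, 0.0127, 0.143]
eef_rot: [-1.571, -0.002, -0.144]
ft_force: [1.6, -0.2, -2.1]
opening: 0.569
```

```bash
python3 -c "
from h import *
import numpy as np
# commanded estimate
T=np.array([0.429,-0.2553,0.0222]);y=.078
X=np.array([np.cos(y),np.sin(y)]);Z=np.array([-np.sin(y),np.cos(y)])
c=T[:2]+.04*(3.35*X+6.4*Z);y2=y-np.radians(12.6);X=np.array([np.cos(y2),np.sin(y2)]);Z=np.array([-np.sin(y2),np.cos(y2)])
d=(np.array([.5813,.0999])-c)/.04;print(c,d@X,d@Z);plan(.5813,.0999,.15,-.143)"
```

```text
[0.54264482 0.01036305] 0.640072014659024 2.3526024529315643
t 22.32 tcp [0.5426 0.0127 0.143 ] rot [-1.571 -0.002 -0.144] j [-0.03  0.44  1.93 -0.    0.77  0.11] open 0.569
 shift [ 0.64 -0.17  2.3 ] turn [-0.   -0.01  0.02]
```

servo_tool(rows=[{"x": 0.2,"y": 0,"z": 0.8,"ax": 0,"ay": 0,"az": 0,"claw": -0.4},{"x": 0.4,"y": 0,"z": 1.5,"ax": 0,"ay": 0,"az": 0,"claw": -0.4},{"x": 0.6,"y": 0,"z": 2.1,"ax": 0,"ay": 0,"az": 0,"claw": -0.4},{"x": 0.64,"y": 0,"z": 2.35,"ax": 0,"ay": 0,"az": 0,"claw": -0.4},{"x": 0.64,"y": 0,"z": 2.35,"ax": 0,"ay": 0,"az": 0,"claw": -0.4},{"x": 0.64,"y": 0,"z": 2.35,"ax": 0,"ay": 0,"az": 0,"claw": -0.4}])

```text
t: 22.82
tcp_pos: [0.5802, 0.1003, 0.1422]
eef_rot: [-1.571, -0.0, -0.141]
ft_force: [-0.6, -0.3, -1.8]
opening: 0.571
```

```bash
python3 -c "
from h import *
T=tcpT();im,d=eyes.get_image('wrist');cv2.imwrite('pics/w20.png',im)
plan(.5813,.0999,.0075,-.143)"
```

```text
t 22.87 tcp [0.5799 0.0996 0.1421] rot [-1.571  0.    -0.142] j [ 0.12  0.5   1.83 -0.    0.82  0.26] open 0.571
 shift [0.03 3.36 0.01] turn [ 0.    0.01 -0.  ]
```

View pics/w20.png

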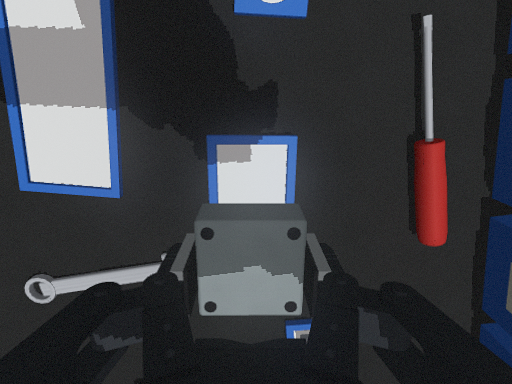

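servo_tool(rows=[{"x": 0.03,"y": 0.8,"z": 0,"ax": 0,"ay": 0,"az": 0,"claw": -0.4},{"x": 0.03,"y": 1.6,"z": 0,"ax": 0,"ay": 0,"az": 0,"claw": -0.4},{"x": 0.03,"y": 2.4,"z": 0,"ax": 0,"ay": 0,"az": 0,"claw": -0.4},{"x": 0.03,"y": 2.8,"z": 0,"ax": 0,"ay": 0,"az": 0,"claw": -0.4},{"x": 0.03,"y": 3.1,"z": 0,"ax": 0,"ay": 0,"az": 0,"claw": -0.4},{"x": 0.03,"y": 3.25,"z": 0,"ax": 0,"ay": 0,"az": 0,"claw": -0.4},{"x": 0.03,"y": 3.34,"z": 0,"ax": 0,"ay": 0,"az": 0,"claw": -0.4},{"x": 0.03,"y": 3.34,"z": 0,"ax": 0,"ay": 0,"az": 0,"claw": -0.4},{"x": 0.03,"y": 3.34,"z": 0,"ax": 0,"ay": 0,"az": 0,"claw": -0.4}])

```text
t: 23.62
tcp_pos: [0.5824, 0.0999, 0.0089]
eef_rot: [-1.57, -0.001, -0.142]
ft_force: [0.3, -0.1, -1.2]
opening: 0.573
```

```bash
python3 -c "
from h import *
T=tcpT();im,d=eyes.get_image('wrist');cv2.imwrite('pics/w21.png',im)
plan(.5813,.0999,.0075,-.143)"
```

```text
t 23.67 tcp [0.5825 0.1001 0.0091] rot [-1.57  -0.002 -0.142] j [ 0.12  0.7   1.89 -0.    0.55  0.26] open 0.576
 shift [-0.03  0.04 -0.01] turn [-0.    0.01  0.01]
```

View pics/w21.png

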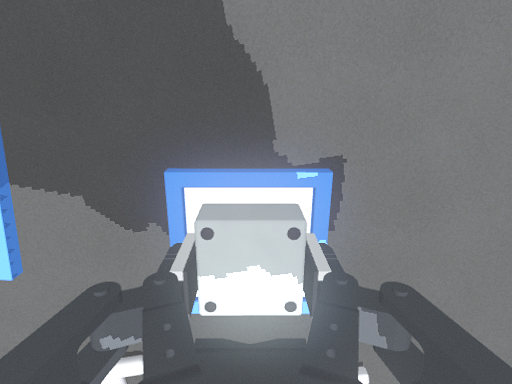

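servo_tool(rows=[{"x": -0.02,"y": 0.03,"z": 0.03,"ax": 0,"ay": 0,"az": 0,"claw": -0.4},{"x": -0.02,"y": 0.04,"z": 0.03,"ax": 0,"ay": 0,"az": 0,"claw": -0.4},{"x": -0.02,"y": 0.04,"z": 0.03,"ax": 0,"ay": 0,"az": 0,"claw": 0.2},{"x": -0.02,"y": 0.04,"z": 0.03,"ax": 0,"ay": 0,"az": 0,"claw": 0.4},{"x": -0.02,"y": 0.04,"z": 0.03,"ax": 0,"ay": 0,"az": 0,"claw": 0.6},{"x": -0.02,"y": 0.04,"z": 0.03,"ax": 0,"ay": 0,"az": 0,"claw": 0.6},{"x": -0.02,"y": -0.2,"z": 0.03,"ax": 0,"ay": 0,"az": 0,"claw": 0.6},{"x": -0.02,"y": -0.8,"z": 0.03,"ax": 0,"ay": 0,"az": 0,"claw": 0.6},{"x": -0.02,"y": -1.6,"z": 0.03,"ax": 0,"ay": 0,"az": 0,"claw": 0.6},{"x": -0.02,"y": -2.6,"z": 0.03,"ax": 0,"ay": 0,"az": 0,"claw": 0.8},{"x": -0.02,"y": -3.5,"z": 0.03,"ax": 0,"ay": 0,"az": 0,"claw": 1},{"x": -0.02,"y": -3.5,"z": 0.03,"ax": 0,"ay": 0,"az": 0,"claw": 1}])

```text
t: 24.67
tcp_pos: [0.5846, 0.1018, 0.1554]
eef_rot: [-1.568, -0.009, -0.142]
ft_force: [2.6, 0.9, 0.1]
opening: 1.0
```

```bash
python3 -c "
from h import *
T=tcpT();im,d=eyes.get_image('wrist');cv2.imwrite('pics/w22.png',im)
im,d=eyes.get_image('scene');cv2.imwrite('pics/s22.png',im)
plan(0.431,-0.212,0.15,-0.09)"
```

```text
t 24.77 tcp [0.5822 0.1015 0.1505] rot [-1.57  -0.004 -0.142] j [ 0.12  0.49  1.82 -0.    0.83  0.26] open 0.998
 shift [-2.63 -0.01 -8.29] turn [-0.01 -0.5   0.04]
```

View pics/w22.png

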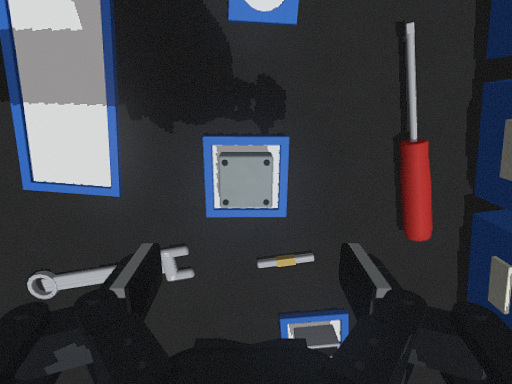

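View pics/s22.png

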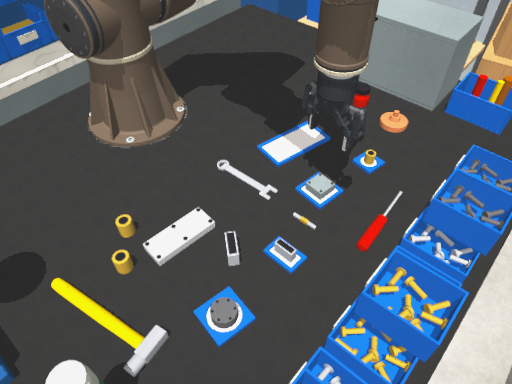

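servo_tool(rows=[{"x": -0.25,"y": 0,"z": -0.8,"ax": 0,"ay": 0,"az": 0,"claw": 1},{"x": -0.55,"y": 0,"z": -1.7,"ax": 0,"ay": -0.1,"az": 0,"claw": 1},{"x": -0.8,"y": 0,"z": -2.6,"ax": 0,"ay": -0.2,"az": 0,"claw": 1},{"x": -1.1,"y": 0,"z": -3.5,"ax": 0,"ay": -0.3,"az": 0,"claw": 1},{"x": -1.4,"y": 0,"z": -4.4,"ax": 0,"ay": -0.4,"az": 0,"claw": 1},{"x": -1.7,"y": 0,"z": -5.3,"ax": 0,"ay": -0.5,"az": 0,"claw": 1},{"x": -2,"y": 0,"z": -6.2,"ax": 0,"ay": -0.5,"az": 0,"claw": 1},{"x": -2.25,"y": 0,"z": -7.1,"ax": 0,"ay": -0.5,"az": 0,"claw": 1},{"x": -2.5,"y": 0,"z": -7.9,"ax": 0,"ay": -0.5,"az": 0,"claw": 1},{"x": -2.6,"y": 0,"z": -8.3,"ax": 0,"ay": -0.5,"az": 0,"claw": 1},{"x": -2.6,"y": 0,"z": -8.3,"ax": 0,"ay": -0.5,"az": 0,"claw": 1},{"x": -2.6,"y": 0,"z": -8.3,"ax": 0,"ay": -0.5,"az": 0,"claw": 1}])

```text
t: 25.77
tcp_pos: [0.4302, -0.2129, 0.1473]
eef_rot: [-1.57, 0.001, -0.092]
ft_force: [0.2, -0.2, 0.2]
opening: 0.998
```

```bash
python3 - <<'E'
from h import *
T=tcpT();np.save('pics/T23.npy',T);im,d=eyes.get_image('wrist');cv2.imwrite('pics/w23.png',im)
plan(0.431,-0.212,0.006,-0.09)
imt=cv2.imread('pics/s22.png')
hsv=cv2.cvtColor(im,cv2.COLOR_BGR2HSV); m=cv2.inRange(hsv,(0,0,120),(180,40,255)); m=cv2.morphologyEx(m,cv2.MORPH_CLOSE,np.ones((9,9)))
cs,_=cv2.findContours(m,cv2.RETR_EXTERNAL,cv2.CHAIN_APPROX_NONE)
for c in cs:
    if cv2.contourArea(c)>2000:
        P=plane('wrist',c.reshape(-1,2),.02,T)[:,:2]*1000; print(cv2.minAreaRect(c),cv2.minAreaRect(P.astype(np.float32)))
E
```

```text
t 25.82 tcp [ 0.4306 -0.2122  0.1474] rot [-1.57e+00  1.00e-03 -9.10e-02] j [-0.52  0.36  2.06  0.    0.72 -0.43] open 1.001
 shift [0.01 3.54 0.  ] turn [-0.01 -0.01 -0.01]
((462.0, 223.5), (63.0, 78.0), 90.0) ((624.3421630859375, -277.4351806640625), (62.95131301879883, 74.81288146972656), 37.60320281982422)
((252.5, 172.5), (157.0, 69.0), 90.0) ((430.93524169921875, -210.95401000976562), (148.7039031982422, 59.829708099365234), 84.15928649902344)
((387.70196533203125, 119.38973999023438), (71.77256774902344, 32.38176345825195), 37.405357360839844) ((552.9560546875, -169.35052490234375), (25.272457122802734, 64.53192901611328), 50.57647705078125)
((477.5, 22.0), (44.0, 67.0), 90.0) ((619.9065551757812, -100.70149230957031), (30.835573196411133, 52.017967224121094), 87.14531707763672)
```

View pics/w23.png

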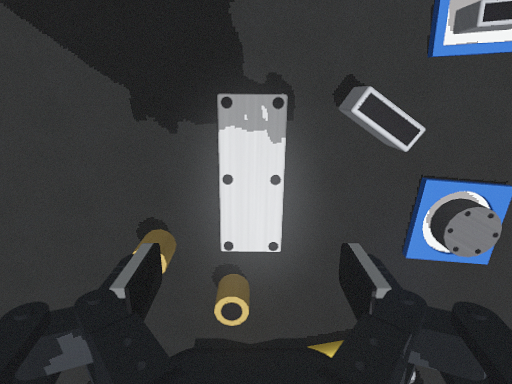

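servo_tool(rows=[{"x": 0.01,"y": 0.8,"z": 0,"ax": 0,"ay": 0,"az": 0,"claw": 1},{"x": 0.01,"y": 1.6,"z": 0,"ax": 0,"ay": 0,"az": 0,"claw": 1},{"x": 0.01,"y": 2.4,"z": 0,"ax": 0,"ay": 0,"az": 0,"claw": 1},{"x": 0.01,"y": 3,"z": 0,"ax": 0,"ay": 0,"az": 0,"claw": 1},{"x": 0.01,"y": 3.4,"z": 0,"ax": 0,"ay": 0,"az": 0,"claw": 1},{"x": 0.01,"y": 3.58,"z": 0,"ax": 0,"ay": 0,"az": 0,"claw": 1},{"x": 0.01,"y": 3.58,"z": 0,"ax": 0,"ay": 0,"az": 0,"claw": 1},{"x": 0.01,"y": 3.58,"z": 0,"ax": 0,"ay": 0,"az": 0,"claw": 0.8},{"x": 0.01,"y": 3.58,"z": 0,"ax": 0,"ay": 0,"az": 0,"claw": 0.5},{"x": 0.01,"y": 3.58,"z": 0,"ax": 0,"ay": 0,"az": 0,"claw": -0.3},{"x": 0.01,"y": 3.58,"z": 0,"ax": 0,"ay": 0,"az": 0,"claw": -0.3},{"x": 0.01,"y": 3.58,"z": 0,"ax": 0,"ay": 0,"az": 0,"claw": -0.3}], force=70)

```text
t: 26.82
tcp_pos: [0.4322, -0.2126, 0.0063]
eef_rot: [-1.571, -0.002, -0.09]
ft_force: [-0.3, 5.1, 11.2]
opening: 0.679
```

```bash
python3 -c "
from h import *
T=tcpT();im,d=eyes.get_image('wrist');cv2.imwrite('pics/w24.png',im)
plan(0.431,0.2,0.13,np.radians(-13));print(status.get_obs()['ft_force'])
im=cv2.imread('pics/top0.png');c=None
m=cv2.inRange(cv2.cvtColor(im,cv2.COLOR_BGR2HSV),(100,120,100),(125,255,255));cs,_=cv2.findContours(m,cv2.RETR_EXTERNAL,cv2.CHAIN_APPROX_NONE)
for c in cs:
    (a,b),_,_=cv2.minAreaRect(c)
    if abs(a-173)<15 and abs(b-217)<15: print(cv2.minAreaRect((plane('top',c.reshape(-1,2),.008)[:,:2]*1000).astype(np.float32)))
"
```

```text
t 26.87 tcp [ 0.4322 -0.2126  0.0063] rot [-1.571 -0.002 -0.09 ] j [-0.52  0.62  2.15  0.    0.37 -0.43] open 0.678
 shift [-0.95 -3.1  10.27] turn [0.01 1.31 0.02]
[-0.64695486  4.74879088 13.30139796]
((428.9961853027344, 198.66842651367188), (184.65513610839844, 94.0286865234375), 76.98967742919922)
```

View pics/w24.png

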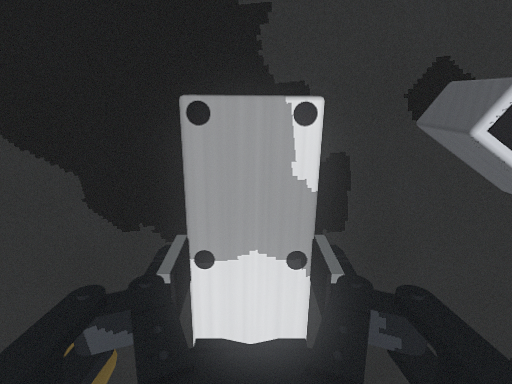

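servo_tool(rows=[{"x": 0,"y": -0.2,"z": 0,"ax": 0,"ay": 0,"az": 0,"claw": -0.3},{"x": 0,"y": -0.6,"z": 0,"ax": 0,"ay": 0,"az": 0,"claw": -0.3},{"x": 0,"y": -1.2,"z": 0,"ax": 0,"ay": 0,"az": 0,"claw": -0.3},{"x": 0,"y": -2,"z": 0,"ax": 0,"ay": 0,"az": 0,"claw": -0.3},{"x": 0.2,"y": -2.7,"z": 0.3,"ax": 0,"ay": 0,"az": 0,"claw": -0.3},{"x": 0.5,"y": -3,"z": 0.9,"ax": 0,"ay": 0,"az": 0,"claw": -0.3},{"x": 0.8,"y": -3,"z": 1.6,"ax": 0,"ay": 0,"az": 0,"claw": -0.3},{"x": 1.1,"y": -3,"z": 2.4,"ax": 0,"ay": 0,"az": 0,"claw": -0.3},{"x": 1.3,"y": -3,"z": 3.2,"ax": 0,"ay": 0,"az": 0,"claw": -0.3},{"x": 1.5,"y": -3,"z": 4,"ax": 0,"ay": 0,"az": 0,"claw": -0.3},{"x": 1.7,"y": -3,"z": 4.8,"ax": 0,"ay": 0,"az": 0,"claw": -0.3},{"x": 1.7,"y": -3,"z": 5.6,"ax": 0,"ay": 0,"az": 0,"claw": -0.3}])

```text
t: 27.87
tcp_pos: [0.5209, 0.006, 0.1261]
eef_rot: [-1.571, -0.002, -0.09]
ft_force: [0.6, -0.4, -5.2]
opening: 0.673
```

servo_tool(rows=[{"x": -0.3,"y": 0,"z": 0.8,"ax": 0,"ay": 0.2,"az": 0,"claw": -0.3},{"x": -0.6,"y": 0,"z": 1.6,"ax": 0,"ay": 0.4,"az": 0,"claw": -0.3},{"x": -1,"y": 0,"z": 2.4,"ax": 0,"ay": 0.7,"az": 0,"claw": -0.3},{"x": -1.5,"y": 0,"z": 3.2,"ax": 0,"ay": 1,"az": 0,"claw": -0.3},{"x": -2,"y": 0,"z": 3.9,"ax": 0,"ay": 1.2,"az": 0,"claw": -0.3},{"x": -2.4,"y": 0,"z": 4.4,"ax": 0,"ay": 1.3,"az": 0,"claw": -0.3},{"x": -2.65,"y": 0,"z": 4.67,"ax": 0,"ay": 1.3,"az": 0,"claw": -0.3},{"x": -2.65,"y": 0,"z": 4.67,"ax": 0,"ay": 1.3,"az": 0,"claw": -0.3},{"x": -2.65,"y": 0,"z": 4.67,"ax": 0,"ay": 1.3,"az": 0,"claw": -0.3},{"x": -2.65,"y": 0,"z": 4.67,"ax": 0,"ay": 1.3,"az": 0,"claw": -0.3}])

```text
t: 28.7
tcp_pos: [0.4308, 0.1999, 0.1255]
eef_rot: [-1.57, -0.001, -0.226]
ft_force: [0.0, 0.4, -5.2]
opening: 0.676
```

```bash
python3 -c "
from h import *
T=tcpT();im,d=eyes.get_image('wrist');cv2.imwrite('pics/w25.png',im)
im,d=eyes.get_image('scene');cv2.imwrite('pics/s25.png',im[60:260,150:450])
plan(0.431,0.2,0.0115,np.radians(-13));print(status.get_obs()['ft_force'])
"
```

```text
t 28.8 tcp [0.431  0.1995 0.1252] rot [-1.571e+00 -1.000e-03 -2.270e-01] j [ 0.37  0.39  2.09 -0.    0.66  0.6 ] open 0.678
 shift [-0.01  2.84  0.01] turn [-0.    0.    0.01]
[-0.4509204  -0.74646579 -5.69017631]
```

View pics/w25.png

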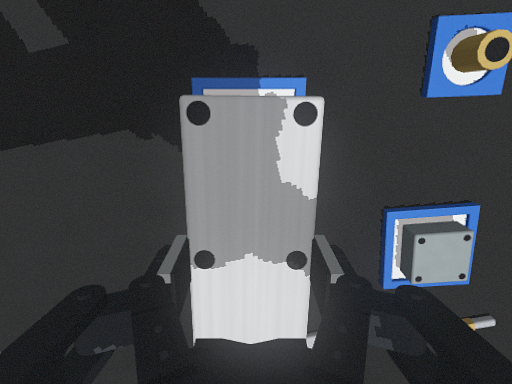

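View pics/s25.png

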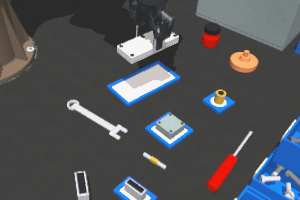

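```bash
python3 -c "
from h import *
T=tcpT()
P=plane('wrist',[[192,79],[306,79]],.008,T);print(P)
u=np.array([np.cos(np.radians(77)),np.sin(np.radians(77))]);print('centre',P.mean(0)[:2]-.091*u)
Q=plane('wrist',[[181,97],[323,97]],.1252-.0063+.02,T);print('plate centre',Q.mean(0)[:2]-.075*u)"
```

```text
[[0.40521849 0.29512623 0.008     ]
 [0.49397708 0.27464782 0.008     ]]
centre [0.42912724 0.19621935]
plate centre [0.4313579  0.19949583]
```

servo_tool(rows=[{"x": 0,"y": 0.7,"z": 0,"ax": 0,"ay": 0,"az": 0,"claw": -0.3},{"x": 0,"y": 1.4,"z": 0,"ax": 0,"ay": 0,"az": 0,"claw": -0.3},{"x": 0,"y": 1.9,"z": 0,"ax": 0,"ay": 0,"az": 0,"claw": -0.3},{"x": 0,"y": 2.2,"z": 0,"ax": 0,"ay": 0,"az": 0,"claw": -0.3},{"x": 0,"y": 2.4,"z": 0,"ax": 0,"ay": 0,"az": 0,"claw": -0.3},{"x": 0,"y": 2.4,"z": 0,"ax": 0,"ay": 0,"az": 0,"claw": -0.3},{"x": 0,"y": 2.4,"z": 0,"ax": 0,"ay": 0,"az": 0,"claw": -0.3}])

```text
t: 29.38
tcp_pos: [0.4308, 0.1997, 0.0289]
eef_rot: [-1.571, 0.0, -0.227]
ft_force: [0.6, 0.1, -4.7]
opening: 0.675
```

```bash
python3 -c "
from h import *
T=tcpT();im,d=eyes.get_image('wrist');cv2.imwrite('pics/w26.png',im)
plan(0.431,0.2,0.0113,np.radians(-13));print(status.get_obs()['ft_force'])
"
```

```text
t 29.43 tcp [0.4311 0.1999 0.0294] rot [-1.57e+00 -1.00e-03 -2.27e-01] j [ 0.37  0.57  2.15 -0.    0.42  0.6 ] open 0.678
 shift [-0.    0.45  0.  ] turn [-0.    0.    0.01]
[-0.21822854  0.82345252 -4.98311581]
```

View pics/w26.png

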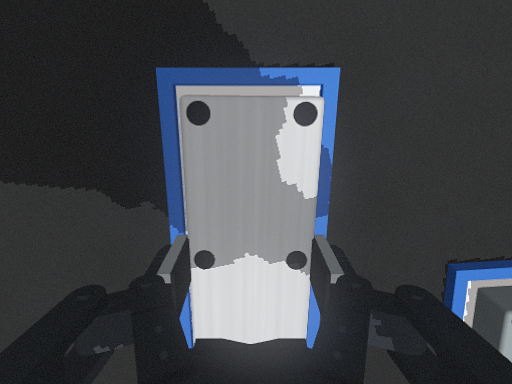

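servo_tool(rows=[{"x": -0.04,"y": 0.2,"z": -0.03,"ax": 0,"ay": 0,"az": 0,"claw": -0.3},{"x": -0.04,"y": 0.35,"z": -0.03,"ax": 0,"ay": 0,"az": 0,"claw": -0.3},{"x": -0.04,"y": 0.45,"z": -0.03,"ax": 0,"ay": 0,"az": 0,"claw": -0.3},{"x": -0.04,"y": 0.45,"z": -0.03,"ax": 0,"ay": 0,"az": 0,"claw": -0.3},{"x": -0.04,"y": 0.45,"z": -0.03,"ax": 0,"ay": 0,"az": 0,"claw": -0.3}])

```text
t: 29.85
tcp_pos: [0.4287, 0.1992, 0.0106]
eef_rot: [-1.571, 0.0, -0.226]
ft_force: [0.2, -0.4, -5.1]
opening: 0.67
```

```bash
python3 -c "
from h import *
T=tcpT();im,d=eyes.get_image('wrist');cv2.imwrite('pics/w27.png',im)
plan(0.430,0.199,0.0103,np.radians(-13));print(status.get_obs()['ft_force'])
"
```

```text
t 29.9 tcp [0.4286 0.1992 0.0106] rot [-1.571  0.    -0.226] j [0.37 0.61 2.16 0.   0.37 0.6 ] open 0.674
 shift [0.03 0.01 0.  ] turn [ 0.    0.01 -0.  ]
[ 0.12296453  0.27760345 -5.38627251]
```

View pics/w27.png

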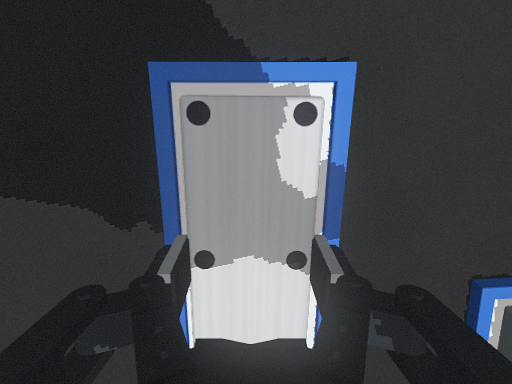

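Well centred. Release and lift away.

servo_tool(rows=[{"x": 0.02,"y": 0.01,"z": 0,"ax": 0,"ay": 0,"az": 0,"claw": -0.3},{"x": 0.02,"y": 0.01,"z": 0,"ax": 0,"ay": 0,"az": 0,"claw": 0.4},{"x": 0.02,"y": 0.01,"z": 0,"ax": 0,"ay": 0,"az": 0,"claw": 0.6},{"x": 0.02,"y": 0.01,"z": 0,"ax": 0,"ay": 0,"az": 0,"claw": 0.8},{"x": 0.02,"y": 0.01,"z": 0,"ax": 0,"ay": 0,"az": 0,"claw": 0.8},{"x": 0.02,"y": 0.01,"z": 0,"ax": 0,"ay": 0,"az": 0,"claw": 0.8},{"x": 0.02,"y": -0.2,"z": 0,"ax": 0,"ay": 0,"az": 0,"claw": 0.8},{"x": 0.02,"y": -0.8,"z": 0,"ax": 0,"ay": 0,"az": 0,"claw": 0.8},{"x": 0.02,"y": -1.6,"z": 0,"ax": 0,"ay": 0,"az": 0,"claw": 0.8},{"x": 0.02,"y": -2.6,"z": 0,"ax": 0,"ay": 0,"az": 0,"claw": 0.8},{"x": 0.02,"y": -3.5,"z": 0,"ax": 0,"ay": 0,"az": 0,"claw": 0.8},{"x": 0.02,"y": -4.5,"z": 0,"ax": 0,"ay": 0,"az": 0,"claw": 0.8}])

```text
t: 30.9
tcp_pos: [0.4286, 0.1987, 0.1929]
eef_rot: [-1.571, 0.0, -0.226]
ft_force: [1.8, 0.5, -0.8]
opening: 0.9
```

servo_tool(rows=[{"x": 0,"y": -0.5,"z": 0,"ax": 0,"ay": 0,"az": 0,"claw": 0.8},{"x": 0,"y": -0.5,"z": 0,"ax": 0,"ay": 0,"az": 0,"claw": 0.8},{"x": 0,"y": -0.5,"z": 0,"ax": 0,"ay": 0,"az": 0,"claw": 0.8},{"x": 0,"y": -0.5,"z": 0,"ax": 0,"ay": 0,"az": 0,"claw": 0.8},{"x": 0,"y": -0.5,"z": 0,"ax": 0,"ay": 0,"az": 0,"claw": 0.8}])

```text
t: 31.32
tcp_pos: [0.4287, 0.1987, 0.21]
eef_rot: [-1.572, 0.001, -0.226]
ft_force: [0.5, 0.2, -0.2]
opening: 0.9
```

```bash
python3 - <<'E'
from h import *
T=tcpT();np.save('pics/T28.npy',T);im,d=eyes.get_image('wrist');cv2.imwrite('pics/w28.png',im)
im,d=eyes.get_image('scene');cv2.imwrite('pics/s28.png',cv2.resize(im[100:360,130:400],None,fx=2.2,fy=2.2))
im,d=eyes.get_image('top');cv2.imwrite('pics/top28.png',cv2.resize(im[110:260,110:400],None,fx=2.6,fy=2.6))
plan(0.430,0.199,0.0103,np.radians(-13))
E
```

```text
t 31.47 tcp [0.4289 0.1988 0.2099] rot [-1.572  0.002 -0.226] j [ 0.37  0.26  2.01 -0.    0.87  0.6 ] open 0.902
 shift [0.03 4.99 0.02] turn [ 0.01  0.01 -0.02]
```

View pics/w28.png

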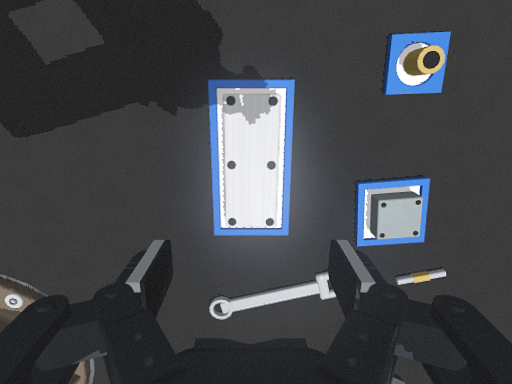

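View pics/s28.png

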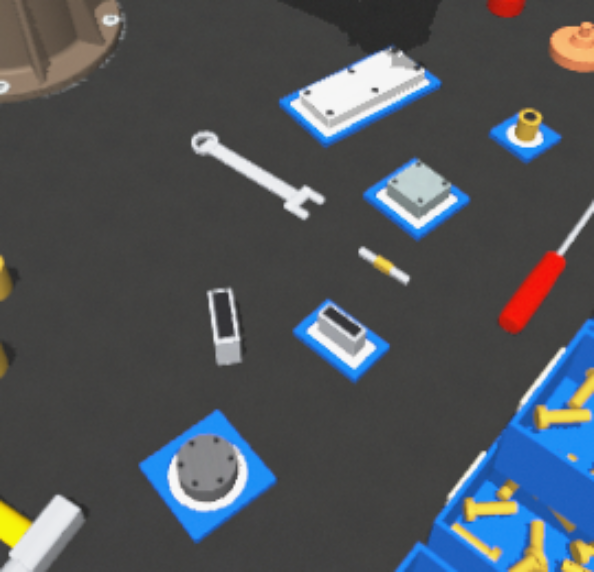

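View pics/top28.png

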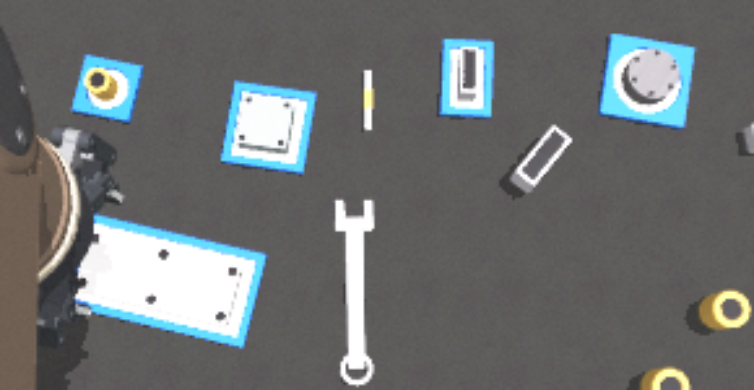

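```bash
python3 - <<'E'
from h import *
f=lambda a:np.array([a])/2.6+110
for n,p,z,t in [('drum',(652,75),.028,(.631,-.2795)),('bush',(98,80),.034,(.6206,.2625)),('shoe',(469,71),.034,(.6325,-.098)),('block',(266,122),.028,(.5813,.0999))]:
    q=plane('top',f(p),z)[0][:2]; print(n,q.round(4),'off mm',((q-t)*1000).round(1))
T=np.load('pics/T28.npy');P=plane('wrist',[[231,101],[272,101],[270,222],[232,222]],.024,T);print('plate',P.mean(0))
P=plane('wrist',[[209,81],[295,80],[288,234],[215,235]],.008,T);print('tray',P.mean(0))
arm.hand_in()
E
```

```text
drum [ 0.628  -0.2784] off mm [-3.   1.1]
bush [0.6195 0.2624] off mm [-1.1 -0.1]
shoe [ 0.6295 -0.0984] off mm [-3.  -0.4]
block [0.5795 0.0989] off mm [-1.8 -1. ]
plate [0.42961943 0.19946179 0.024     ]
tray [0.42981717 0.19766883 0.008     ]
the job is handed in; nothing more can be done
```

I took the pile apart from the top down: bush, shoe, drum, block, then the base plate last. Each part went into its own blue tray, and I handed the job in at about 31.5 s of the 128 s allowed.

- **Position:** my last camera measurements put every part's centre within about 3 mm of its tray's centre, against the 13 mm allowed.

| Part | Measured offset from tray centre |
|---|---|
| Bush | about 1 mm |
| Shoe | about 3 mm |
| Drum | about 3 mm |
| Block | about 2 mm |
| Plate | about 2 mm |

- **State of the parts:** the final pictures show all five upright and inside their recesses. The open gripper was raised clear of everything, with the tool at z ≈ 0.21 m. The other two bushes and the larger shoe look-alike were not touched.
- **Not measured:** I judged flatness and rest from the pictures alone. I did not measure part heights or tilt.
- **Disagreements:** the wrist and top cameras differed by up to about 4 mm on the drum's position while it was on the pile. The drum also measured about 3.6 mm off centre above its tray, so I shifted it before letting go. No check failed.

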